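# Secure the lid of a board-test fixture with its captive star knob

## Task

Close the board-test fixture: swing the lid down by its front bar until it rests on the board tray, then turn the star knob backwards (anticlockwise from above) just until you feel it click down into the start of its thread, and pause there. Then turn it forwards until it has drawn the lid fully shut, finger-tight and no more, and let go. Do not press or force the knob while its thread is not yet running, and leave the other things on the bench where they are.

Things in the scene. Friction and masses are not known exactly. Their poses are not given: they have to be found in the camera images.
- jig: Test fixture, grey aluminium base 220 x 190 x 62 mm (x, y, z), fixed to the bench. Origin: centre of its underside, on the bench. Its x axis runs from its front (knob and bar, robot's side) to its rear (hinge). The lid's hinge axis runs along its y at x = +105 mm, z = 67 mm. The axis of the stud, and with the lid down of the knob, stands upright at x = -75 mm, y = 0.
- lid (a joint): Opening angle of the lid, rad: 0 = fully shut, grows as its front rises. The lid is a plate 10 mm thick, 210 x 190 mm; its stiff hinge (0.45 N m) stays where it is left. At 0.02 rad it comes to rest on the sprung board tray (4 mm short of shut at the knob); from there the knob must draw it to 0 against about 10 N, and unheld it springs back to 0.02.
- lid_bar (a point): Middle of the round black bar across the lid's front edge, 12 mm thick, 84 mm long along the fixture's y. It is 233 mm from the hinge axis and, lid shut, 3 mm above the level of the hinge axis, 53 mm in front of the knob's axis and 70 mm above the bench; axes as the lid's.
- knob_grip (a point): Centre of the head of the black eight-lobed star knob, on its axis; z axis along the knob's axis, out of the lid. Lobes lie along its x axis and every 45 degrees. Head 28 mm high, 50 mm across lobe tips, 47 mm across pairs of lobes (22.5 degrees off a lobe, each pad bearing on two). The head's underside is 8 mm above the lid when the knob is fully down, at most 24 mm.
- star_knob: The star knob, captive in the lid; origin on its axis 22 mm below knob_grip. It slides freely 16 mm along its axis and falls by its weight (0.9 N). Height of knob_grip above the bench: 94 mm lid shut and knob fully down; 98 mm knob down on the lid still 4 mm open; 103 to 107 mm standing on the thread; at the click it drops from 107 to about 102 mm.
- knob_turn (a joint): Turn of the knob, rad, forwards (clockwise from above) positive, about 0 at first. Right-hand three-start thread, 3.2 mm per rad, 1 mm play. Turned backwards the knob climbs, then drops 5 mm at an unmarked start 0.5 to 1.7 rad back: the click. From there 1.2 rad forwards bring it onto the lid, about 1.6 more draw the lid shut. It takes 0.07 N m free, 0.15 drawing, 0.25 to 0.35 finger-tight.
- stud: Steel stud the knob screws onto, 28 mm over its thread, top 59 mm above the bench, in the 46 mm well at the front of the fixture. Origin: on its axis, at the floor of the well, 30 mm above the bench. Its orientation is the fixture's and says nothing of where the thread starts.
- multimeter: Bystander: dark hand multimeter lying flat, 170 x 82 x 36 mm, origin under its centre.
- parts_bin: Bystander: small open divided parts bin, 130 x 100 x 45 mm, origin under its centre.
- bottle: Bystander: white plastic bottle, 48 mm wide, 120 mm high, standing, origin under its centre.
- screwdriver: Bystander: screwdriver with a black handle, 190 mm long, lying along the fixture's right side, origin under its middle.
- brush: Bystander: black antistatic brush, 170 mm long, lying beyond the screwdriver, origin under its middle.
- spare_board: Bystander: spare green circuit board, 100 x 80 mm, 10 mm high with its parts, lying on the fixture's left, origin under its centre.
- sensor: Bystander: stepped steel sensor, 32 mm wide, 60 mm high, standing on the fixture's left, origin under its centre.

How it is judged:
By the outcome, as a careful person would: the job done as asked, in the order asked, and still so for the second after the job is handed in, with the robot touching nothing.
It also fails if it takes over 72 s, if anything falls off the work surface, if the arm or the gripper's body presses on something with over 40 N, if the wrist force passes 120 N, or if a joint passes its speed limit or range.

## Robot

A 6-joint arm with a two-finger parallel gripper is mounted at the origin on the work surface. World frame = base frame: x ahead of the robot, y to its left, z up, the work surface at z = 0. Lengths are in m, angles in degrees, forces in N, time in s.
With the tool pointing down it reaches from about 0.375 to 0.9 m from the base axis. Payload 3.1 kg.
Tool frame: the origin (TCP) lies between the finger pads; the fingertips stand 22 mm ahead of it and the grasp point (between the pads) lies 3 mm ahead of it (bot.tip_extent is the distance from the TCP to the fingertips, in m); y points along the fingers, z is the direction in which the jaws open and shut, and the axes are right-handed (so a half turn about y gives the same grasp; the last joint's range is limited). The gripper opens to 87 mm and grips with 3 to 60 N. Pads are 19 mm wide; open, the fingers measure 117 mm over their backs; the gripper's body (75 mm by 190 mm) begins 51 mm behind the grasp point.
Start: joints at [57.095, 30.224, 82.088, -0, 67.689, -10.227], TCP at [0.241, 0.577, 0.215] pointing down, gripper open.
Joint ranges: [-176.69, 176.69], [-43.24, 126.21], [12.49, 139.97], [-82, 262], [0, 151.66], [-163.58, 163.58]. Speed limits (degrees/s): [159.86, 159.86, 180, 180, 180, 180].

## Interface

Orientations are given as a 3x3 rotation matrix whose columns are the frame's x, y, z axes.
In Python, from rig import bot, eyes, models gives the robot as it stands. The module is installed in compiled form; this text tells all that it offers.
- The arm moves only by the tool arm_command, never from a script. Its arguments are lists of equal length, an entry for each row: "translation": the shift along the tool's x, y, z each as a share of 0.08 m, from -1 to 1, a list of three; "rotation": the turn, a rotation vector about the tool's x, y, z each as a share of 60 degrees, from -1 to 1, a list of three; "grip": the closure, from -1 (fully open) to 1 (shut), so that 0 is half open. In form: {"translation": [[x, y, z], ...], "rotation": [[rx, ry, rz], ...], "grip": [grip, ...]}. A call has 1 to 5 rows; each row is the pose to reach, as a shift and turn from the pose commanded when the call began, along the tool's axes at that moment; what a row does not reach only later rows make up. A row lasts 1/10 s, in which the tool goes at most 50 mm and 8.59 degrees, less where a joint would pass 70% of its speed; a pose out of reach is approached as far as the arm can. A call with a number of a shift or a turn outside -1 to 1 is refused whole. A call with a gripper value outside its range is refused whole. The fingers move at their own pace and stop on an object; the grip force is fixed at half the most. Time passes only in rows, so rows that repeat a pose let the fingers close. It gives the time, the measured TCP pose, the force and the opening at its end, in the units of the state.
- bot.read_state(): the state, without advancing time (a new reading comes with each control period).
- eyes.capture(name): name is "scene" or "top" or "wrist"; returns a dict with "image" (420x560x3 uint8, blue, green, red), "mtx" (3x3 intrinsics, pixels), "rvec" (rotation vector, rad) and "tvec" (3), from world to camera coordinates, as OpenCV has them; the wrist camera has in their place "hand_eye" (4x4, takes a point from camera to tool coordinates, whose origin is the TCP and whose axes are the tool frame's). Camera axes: x right, y down, z forward; pixel columns grow to the right and rows downward; lengths in m; the calibration is good to about 2 mm. A picture is of the moment at which its call begins: read the wrist's pose just before it. There is no depth.
- bot.hand_in(): hands the job in, once; it reports no verdict.
Trained networks look in the newest picture that a camera, given by its name, has taken for a name from the list of things; names that differ only in an ending like _2 or _b are one class to them, and where a whole thing is asked for, a point or a joint stands for the part that bears it (a point fixed in the world has none). Each returns a list of dicts, best first, with "conf" (0 to 1); they miss things now and then, are a little off and sometimes report something else, mostly with a low value. They report only what shows in the picture. A call takes as long as a camera call.
- models.recognise(camera, thing): "extent" ([left, top, right, bottom] as shares, 0 to 1, of the picture: columns of its width, rows of its height, round what is visible of it).
- models.spot_point(camera, thing): "point" ([column, row] as shares, 0 to 1, of the picture: columns of its width, rows of its height: a listed point, or the origin of a listed thing).
The state is a dict: "time_s": time; "joint_positions": joint angles; "qvel": joint speeds; "tau": joint torques, N m; "position": TCP position; "tcp_rot": TCP orientation; "force": force on the tool from outside, world axes, zero at the start; "moment": the same for the moment, N m; "opening": opening from 0.0 (shut) to 1.0 (fully open).
Only numpy, scipy, OpenCV 4.12 (cv2) and the standard library are available. Lean on these libraries where they do the work, as an engineer would, in place of code of your own. Each camera call takes 0.05 s, during which the arm holds its last target. There are 200 camera calls.

## Working session

There is one attempt and no reset: what is moved stays moved. The work goes in short steps, Python scripts to look and compute and a tool call to move; the robot and the scene stay as the last step left them, time stands still between calls to the robot, and variables do not carry over. Pictures are saved under pics/ and viewed, about 8 in all and at most 12, crops included, and the job is handed in when it is done.

Besides the shell and the picture viewer there is one more tool, called after "Request:" by a JSON object that holds its "name" and its "arguments". arm_command: Moves the arm, as the interface text tells. Shift numbers are shares of 0.08 m and turn numbers shares of 60 degrees, none past 1 either way. Its arguments: {"type":"object","properties":{"translation":{"type":"array"},"rotation":{"type":"array"},"grip":{"type":"array"}},"required":["translation","rotation","grip"]}

```bash
mkdir -p pics
cat > h.py <<'E'
import numpy as np,cv2
from rig import bot,eyes,models
def cam(n):
    s=bot.read_state(); c=eyes.capture(n); K=np.array(c['mtx'])
    if 'hand_eye' in c:
        T=np.eye(4);T[:3,:3]=s['tcp_rot'];T[:3,3]=s['position'];W=T@np.array(c['hand_eye'])
        R=W[:3,:3];o=W[:3,3]
    else:
        Rc=cv2.Rodrigues(np.array(c['rvec'],float))[0];R=Rc.T;o=-Rc.T@np.array(c['tvec'],float).ravel()
    return c['image'],K,R,o
def ray(K,R,o,px):
    return o,R@np.linalg.solve(K,[px[0],px[1],1.])
def atz(K,R,o,px,z):
    o,d=ray(K,R,o,px);return o+d*(z-o[2])/d[2]
def proj(K,R,o,P):
    q=K@(R.T@(np.array(P)-o));return q[:2]/q[2]
def tri(rays):
    A=np.zeros((3,3));b=np.zeros(3)
    for o,d in rays:
        d=d/np.linalg.norm(d);M=np.eye(3)-np.outer(d,d);A+=M;b+=M@o
    return np.linalg.solve(A,b)
E
python3 - <<'E'
from h import *
np.set_printoptions(precision=4,suppress=True)
s=bot.read_state();print(s)
ims=[];rays={}
for n in ['scene','top']:
    im,K,R,o=cam(n);cv2.imwrite(f'pics/{n}0.png',im);ims.append(im)
    for t in ['jig','lid_bar','knob_grip','stud','star_knob','multimeter','parts_bin','bottle','screwdriver','brush','spare_board','sensor']:
        r=models.spot_point(n,t)
        if r:
            p=np.array(r[0]['point'])*[560,420];print(n,t,round(r[0]['conf'],2),p,atz(K,R,o,p,0))
            rays.setdefault(t,[]).append(ray(K,R,o,p))
for t in rays:
    if len(rays[t])==2: print(t,tri(rays[t]))
cv2.imwrite('pics/both0.png',cv2.resize(np.vstack(ims),(448,672))[:672])
E
```

```text
{'time_s': 0.0, 'joint_positions': array([ 57.095 ,  30.2812,  82.1581,   0.0005,  67.6898, -10.2253]), 'qvel': array([ 0.0035, -0.0485, -0.0277, -0.0468, -0.0539, -0.0512]), 'tau': array([  0.002 , -44.0036, -17.6602,   0.0635,   0.0582,  -0.0001]), 'position': array([0.2405, 0.576 , 0.2136]), 'tcp_rot': array([[ 0.9227, -0.0012,  0.3856],
       [-0.3856, -0.0019,  0.9227],
       [-0.0004, -1.    , -0.0022]]), 'force': array([-0.6628,  0.045 , -0.7485]), 'moment': array([ 0.054 , -0.0445, -0.0596]), 'opening': 0.9961382988418392}
scene jig 0.74 [302.512 213.612] [0.5956 0.052  0.    ]
scene lid_bar 0.93 [298.088 140.784] [0.5285 0.3444 0.    ]
scene knob_grip 0.63 [318.472 159.096] [0.6062 0.2756 0.    ]
scene stud 0.62 [276.08  198.912] [0.5099 0.0909 0.    ]
scene star_knob 0.74 [307.72  158.802] [0.5729 0.2703 0.    ]
scene parts_bin 0.71 [193.928 381.78 ] [ 0.4407 -0.471   0.    ]
scene bottle 0.7 [268.184 383.712] [ 0.606  -0.4426  0.    ]
scene screwdriver 0.75 [308.616 159.18 ] [0.5759 0.2693 0.    ]
scene brush 0.97 [284.592 274.89 ] [ 0.5857 -0.1571  0.    ]
scene spare_b
[... 486 characters left out ...]
4.512] [ 0.4265 -0.477   0.    ]
top bottle 0.74 [419.72  220.584] [ 0.5945 -0.4506  0.    ]
top screwdriver 0.59 [309.512 209.916] [ 0.6212 -0.1036 -0.    ]
top brush 0.65 [325.584 223.314] [ 0.5797 -0.1547  0.    ]
top spare_board 0.72 [201.488 195.804] [0.6592 0.239  0.    ]
top sensor 0.56 [205.296 242.088] [0.5128 0.2213 0.    ]
jig [ 0.593   0.0531 -0.0026]
lid_bar [0.5754 0.0563 0.2771]
knob_grip [0.6277 0.0588 0.221 ]
stud [0.5193 0.0548 0.0447]
star_knob [0.6037 0.0518 0.225 ]
parts_bin [ 0.4335 -0.4737  0.0002]
bottle [ 0.6002 -0.4467  0.0053]
screwdriver [ 0.5982 -0.0753  0.3453]
brush [ 0.5827 -0.1545 -0.006 ]
spare_board [ 0.6542  0.2375 -0.0014]
sensor [ 0.5123  0.2226 -0.0117]
```

View pics/scene0.png

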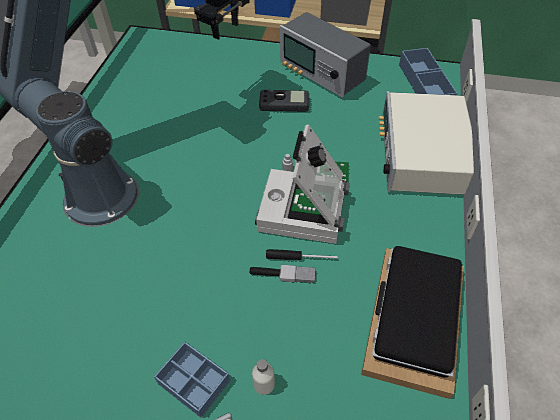

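View pics/top0.png

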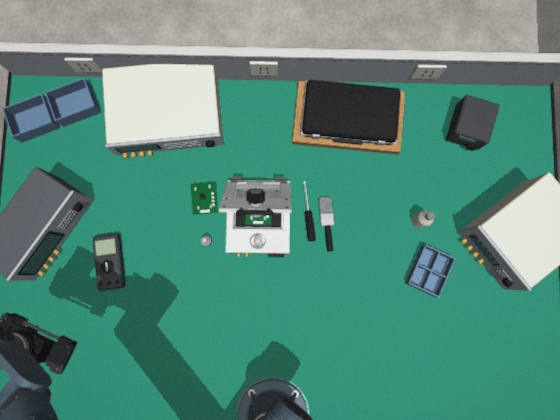

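The lid stands about 60° open: its bar is near top-view px (254,212), the knob (255,196) is on the far face, and the base front edge is near row 252. The triangulated points fit the given sizes, so I'm moving above the lid.

Request:
{"name": "arm_command", "arguments": {"translation": [[0,-0.6,0],[0,-1,0],[0,-1,0]], "rotation": [[0,0,0],[0,0,0],[0,0,0]], "grip": [1,1,1]}}

```text
time_s: 1.6
position: [0.2427, 0.5796, 0.3005]
tcp_rot: [[0.923, 0.006, 0.385], [-0.385, 0.01, 0.923], [0.002, -1.0, 0.012]]
force: [0.7, -0.6, -0.1]
opening: 0.81
```

Request:
{"name": "arm_command", "arguments": {"translation": [[0.46,-0.5,-0.25],[0.92,-1,-0.5],[0.92,-1,-0.5]], "rotation": [[0,0,0],[0,0,0],[0,0,0]], "grip": [1,1,1]}}

```text
time_s: 1.9
position: [0.2959, 0.5104, 0.3778]
tcp_rot: [[0.922, 0.004, 0.388], [-0.388, 0.003, 0.922], [0.003, -1.0, 0.005]]
force: [-0.2, 0.8, 0.3]
opening: 0.54
```

Request:
{"name": "arm_command", "arguments": {"translation": [[0.46,0,-0.25],[0.92,0,-0.5]], "rotation": [[0,0,0],[0,0,0]], "grip": [1,1]}}

```text
time_s: 2.1
position: [0.3457, 0.4456, 0.374]
tcp_rot: [[0.923, -0.001, 0.384], [-0.384, 0.0, 0.923], [-0.001, -1.0, -0.0]]
force: [1.0, 0.4, -0.4]
opening: 0.357
```

Request:
{"name": "arm_command", "arguments": {"translation": [[0.46,0,-0.25],[0.92,0,-0.5]], "rotation": [[0,0,0],[0,0,0]], "grip": [1,1]}}

```text
time_s: 2.3
position: [0.3984, 0.3796, 0.3733]
tcp_rot: [[0.923, -0.002, 0.385], [-0.385, -0.001, 0.923], [-0.002, -1.0, -0.001]]
force: [0.3, 1.2, -0.7]
opening: 0.168
```

Request:
{"name": "arm_command", "arguments": {"translation": [[0.46,0,-0.25],[0.92,0,-0.5]], "rotation": [[0,0,0],[0,0,0]], "grip": [1,1]}}

```text
time_s: 2.5
position: [0.451, 0.3143, 0.3732]
tcp_rot: [[0.923, -0.002, 0.385], [-0.385, -0.0, 0.923], [-0.002, -1.0, -0.001]]
force: [0.1, 0.9, -0.4]
opening: 0.031
```

Request:
{"name": "arm_command", "arguments": {"translation": [[0.46,0,-0.25],[0.92,0,-0.5]], "rotation": [[0,0,0],[0,0,0]], "grip": [1,1]}}

```text
time_s: 2.7
position: [0.5036, 0.2491, 0.3732]
tcp_rot: [[0.923, -0.002, 0.385], [-0.385, 0.0, 0.923], [-0.002, -1.0, -0.001]]
force: [0.6, -0.8, -0.3]
opening: 0.005
```

Request:
{"name": "arm_command", "arguments": {"translation": [[0.46,0,-0.25],[0.92,0,-0.5]], "rotation": [[0,0,0],[0,0,0]], "grip": [1,1]}}

```text
time_s: 2.9
position: [0.5561, 0.1839, 0.3732]
tcp_rot: [[0.923, -0.002, 0.386], [-0.386, 0.0, 0.923], [-0.002, -1.0, -0.001]]
force: [0.6, 0.5, -0.2]
opening: 0.005
```

Request:
{"name": "arm_command", "arguments": {"translation": [[0.46,0,-0.25],[0.92,0,-0.5]], "rotation": [[0,0,0],[0,0,0]], "grip": [1,1]}}

```text
time_s: 3.1
position: [0.6087, 0.1187, 0.373]
tcp_rot: [[0.923, -0.003, 0.386], [-0.386, 0.001, 0.923], [-0.003, -1.0, -0.0]]
force: [-0.0, 1.0, 0.0]
opening: 0.004
```

Request:
{"name": "arm_command", "arguments": {"translation": [[0.46,0,-0.25],[0.92,0,-0.5]], "rotation": [[0,0,0],[0,0,0]], "grip": [1,1]}}

```text
time_s: 3.3
position: [0.6613, 0.0535, 0.3729]
tcp_rot: [[0.923, -0.003, 0.385], [-0.385, 0.001, 0.923], [-0.003, -1.0, -0.0]]
force: [0.9, -0.1, 1.1]
opening: 0.006
```

Request:
{"name": "arm_command", "arguments": {"translation": [[0,0,0],[0,0,0],[0,0,0],[0,0,0],[0,0,0]], "rotation": [[0,0.14,0],[0,0.28,0],[0,0.42,0],[0,0.56,0],[0,0.56,0]], "grip": [1,1,1,1,1]}}

```text
time_s: 3.8
position: [0.6604, 0.0548, 0.3729]
tcp_rot: [[0.555, -0.003, 0.832], [-0.832, 0.001, 0.556], [-0.002, -1.0, -0.002]]
force: [-0.2, 0.7, -0.1]
opening: 0.004
```

Request:
{"name": "arm_command", "arguments": {"translation": [[0,0,0],[0,0,0],[0,0,0],[0,0,0],[0,0,0]], "rotation": [[0,0.14,0],[0,0.28,0],[0,0.42,0],[0,0.56,0],[0,0.56,0]], "grip": [1,1,1,1,1]}}

```text
time_s: 4.3
position: [0.6606, 0.0548, 0.3737]
tcp_rot: [[0.005, -0.001, 1.0], [-1.0, 0.0, 0.005], [-0.0, -1.0, -0.001]]
force: [0.1, 0.2, -0.2]
opening: 0.003
```

Run:
```python
from h import *
np.set_printoptions(precision=4,suppress=True)
s=bot.read_state();print(s['time_s'],s['joint_positions'],s['position'],s['tcp_rot'],s['force'],s['opening'])
im,K,R,o=cam('wrist');cv2.imwrite('pics/w1.png',im);print('cam',o,R)
W=(K,R,o)
ims,rays=[],{}
for n,C in [('wrist',W)]+[(n,None) for n in('scene','top')]:
    if C is None: im,*C=cam(n)
    for t in ['jig','lid_bar','knob_grip','stud']:
        r=models.spot_point(n,t)
        if r:
            p=np.array(r[0]['point'])*[560,420];print(n,t,round(r[0]['conf'],2),p)
            if r[0]['conf']>.3: rays.setdefault(t,[]).append(ray(*C,p))
for t in rays:
    if len(rays[t])>1: print(t,len(rays[t]),tri(rays[t]))
```

```text
4.3 [-4.9082 26.4678 63.4518  0.0143 90.1673 -5.2217] [0.6606 0.0548 0.3737] [[ 0.0055 -0.0015  1.    ]
 [-1.      0.0004  0.0055]
 [-0.0004 -1.     -0.0015]] [ 0.1391  0.2251 -0.1511] 0.003302306874846386
cam [0.66   0.1281 0.5447] [[ 1.      0.0047 -0.001 ]
 [ 0.0043 -0.9623 -0.2721]
 [-0.0022  0.2721 -0.9623]]
wrist jig 0.68 [234.024 150.318]
wrist lid_bar 0.8 [172.312 198.618]
wrist knob_grip 0.67 [236.32 189.  ]
wrist stud 0.61 [180.824 153.09 ]
scene jig 0.97 [304.304 214.788]
scene lid_bar 0.91 [294.28  144.018]
scene knob_grip 0.66 [315.784 155.904]
scene stud 0.55 [275.408 200.214]
top lid_bar 0.5 [259.896 217.308]
top stud 0.38 [259.784 239.316]
jig 2 [ 0.5953  0.0574 -0.0104]
lid_bar 3 [0.5682 0.049  0.2654]
knob_grip 2 [0.623  0.0548 0.2364]
stud 3 [0.5198 0.0544 0.0374]
```

View pics/w1.png

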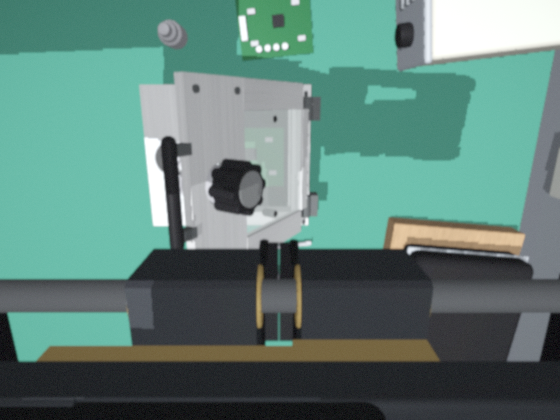

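Run:
```python
from h import *
np.set_printoptions(precision=4,suppress=True)
im,K,R,o=cam('wrist')
for p in [(141,87),(152,227)]: print('base front',atz(K,R,o,p,.062))
for z in (.26,.265,.27,.275):
  print('bar',z,[atz(K,R,o,p,z) for p in [(168,143),(178,250)]])
# lid angle fit: bar & knob wrist/scene/top with jig known
for th in range(50,70,2):
  t=np.radians(th); h=np.array([.5945+.105,.055,.067])
  B=h+[-.233*np.cos(t)+.003*0,0,.233*np.sin(t)]
  print(th,B,proj(K,R,o,B),end=' ')
  for n in('scene','top'):
    _,k,r,oo=cam(n); print(proj(k,r,oo,B),end=' ')
  print()
```

```text
base front [0.4834 0.1471 0.062 ]
base front [ 0.4794 -0.0432  0.062 ]
bar 0.26 [array([0.5728, 0.0971, 0.26  ]), array([0.5738, 0.0059, 0.26  ])]
bar 0.265 [array([0.5743, 0.0977, 0.265 ]), array([0.5753, 0.0081, 0.265 ])]
bar 0.27 [array([0.5758, 0.0982, 0.27  ]), array([0.5768, 0.0102, 0.27  ])]
bar 0.275 [array([0.5774, 0.0988, 0.275 ]), array([0.5784, 0.0123, 0.275 ])]
50 [0.5497 0.055  0.2455] [150.3024 190.4947] [286.7908 149.1449] [254.9759 222.7937] 
52 [0.5561 0.055  0.2506] [155.6761 191.9267] [289.2746 148.0177] [254.9469 220.1832] 
54 [0.5625 0.055  0.2555] [161.5209 193.3409] [291.846  146.9567] [254.9235 217.4987] 
56 [0.5692 0.055  0.2602] [167.8392 194.7315] [294.5018 145.964 ] [254.9059 214.7443] 
58 [0.576  0.055  0.2646] [174.6304 196.0926] [297.2387 145.0422] [254.8941 211.9246] 
60 [0.583  0.055  0.2688] [181.8909 197.4178] [300.053  144.1934] [254.8882 209.0439] 
62 [0.5901 0.055  0.2727] [189.6138 198.7007] [302.9409 143.4197] [254.8882 206.1073] 
64 [0.5974 0.055  0.2764] [197.7885 199.9346] [305.8984 142.7232] [254.8942 203.1197] 
66 [0.6047 0.055  0.2799] [206.4006 201.1128] [308.9212 142.1057] [254.9063 200.0864] 
68 [0.6122 0.055  0.283 ] [215.4319 202.2287] [312.0047 141.5689] [254.9243 197.0127]
```

Request:
{"name": "arm_command", "arguments": {"translation": [[0,0.1,-0.4],[0,0.4,-0.757],[0,0.8,-0.757],[0,1,-0.757],[0,1,-0.757]], "rotation": [[0,0,0],[0,0,0],[0,0,0],[0,0,0],[0,0,0]], "grip": [1,1,1,1,1]}}

```text
time_s: 6.6
position: [0.5983, 0.0544, 0.2921]
tcp_rot: [[0.002, -0.006, 1.0], [-1.0, 0.001, 0.002], [-0.001, -1.0, -0.006]]
force: [0.9, 0.0, -0.4]
opening: 0.004
```

Request:
{"name": "arm_command", "arguments": {"translation": [[0,0.05,-0.05],[0,0.05,-0.1],[0,0.05,-0.1]], "rotation": [[0,0,0],[0,0,0],[0,0,0]], "grip": [1,1,1]}}

```text
time_s: 6.9
position: [0.5923, 0.0543, 0.2917]
tcp_rot: [[0.002, 0.001, 1.0], [-1.0, -0.0, 0.002], [0.0, -1.0, 0.001]]
force: [-1.2, 0.7, -0.5]
opening: 0.008
```

Run:
```python
from h import *
im,K,R,o=cam('wrist');a=im
b,*C=cam('scene')
c=cv2.resize(b[100:240,240:380],(420,420),interpolation=cv2.INTER_CUBIC)
cv2.imwrite('pics/w2.png',cv2.resize(np.hstack([a,c]),(800,343)))
H=[.698,.067]
for th in [56,53,50,47,44,41,38,35,32,29,26,23,20,17,14,11,8,6,4,3,2,1.15]:
  t=np.radians(th);s,c=np.sin(t),np.cos(t);print(th,round((H[0]-.233*c+.009*s)*1e3,1),round((H[1]+.233*s+.009*c)*1e3,1))
```

```text
56 575.2 265.2
53 565.0 258.5
50 555.1 251.3
47 545.7 243.5
44 536.6 235.3
41 528.1 226.7
38 519.9 217.5
35 512.3 208.0
32 505.2 198.1
29 498.6 187.8
26 492.5 177.2
23 487.0 166.3
20 482.1 155.1
17 477.8 143.7
14 474.1 132.1
11 471.0 120.3
8 468.5 108.3
6 467.2 100.3
4 466.2 92.2
3 465.8 88.2
2 465.5 84.1
1.15 465.2 80.7
```

View pics/w2.png

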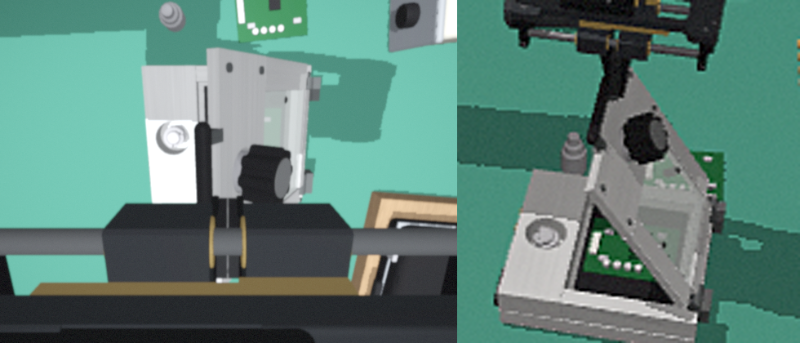

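Request:
{"name": "arm_command", "arguments": {"translation": [[0,0.08,0],[0,0.08,-0.05],[0,0.08,-0.1],[0,0.08,-0.1]], "rotation": [[0,0,0],[0,0,0],[0,0,0],[0,0,0]], "grip": [1,1,1,1]}}

```text
time_s: 7.4
position: [0.5835, 0.0543, 0.2842]
tcp_rot: [[0.002, -0.001, 1.0], [-1.0, 0.0, 0.002], [-0.0, -1.0, -0.001]]
force: [-0.6, 0.4, 0.2]
opening: 0.007
```

Request:
{"name": "arm_command", "arguments": {"translation": [[0,0,-0.05],[0,0,-0.1],[0,0,-0.1]], "rotation": [[0,0,0],[0,0,0],[0,0,0]], "grip": [1,1,1]}}

```text
time_s: 7.7
position: [0.5756, 0.0543, 0.2843]
tcp_rot: [[0.002, -0.0, 1.0], [-1.0, 0.0, 0.002], [-0.0, -1.0, -0.0]]
force: [0.2, 0.8, -0.1]
opening: 0.005
```

Run:
```python
from h import *
im,K,R,o=cam('wrist');a=im[120:300,170:350]
b,*C=cam('scene')
for n in('scene','wrist','top'):
  if n=='top': cam('top')
  r=models.spot_point(n,'lid_bar');print(n,[(np.array(q['point'])*[560,420],q['conf']) for q in r])
c=b[90:200,250:360]
cv2.imwrite('pics/w3.png',np.hstack([cv2.resize(a,(400,400)),cv2.resize(c,(400,400),interpolation=cv2.INTER_CUBIC)]))
```

```text
scene [(array([297.472, 140.196]), 0.65), (array([310.408, 154.812]), 0.23)]
wrist [(array([279.328, 236.712]), 0.61)]
top []
```

View pics/w3.png

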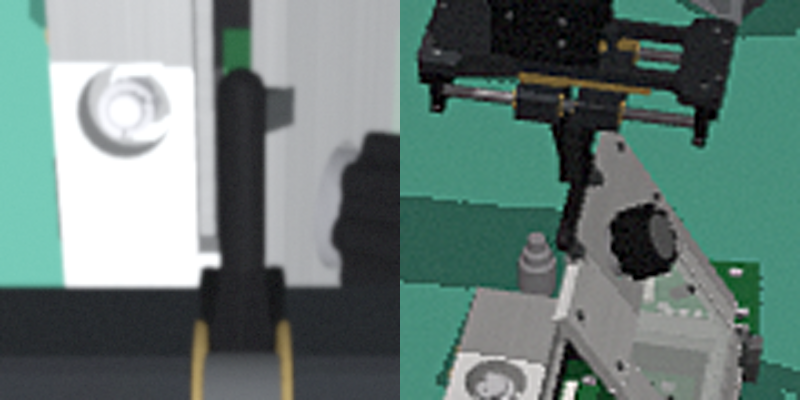

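Run:
```python
from h import *
np.set_printoptions(precision=4,suppress=True)
im,K,R,o=cam('wrist')
g=im[130:260,180:360]
r2=ray(K,R,o,(278,152)); print(o)
for y in(.09,.095,.1): print(r2[0]+r2[1]*(y-o[1])/r2[1][1])
o1=np.array([.66,.1281,.5447]);R1=np.array([[1,.0047,-.001],[.0043,-.9623,-.2721],[-.0022,.2721,-.9623]])
r1=ray(K,R1,o1,(168,141));p=tri([r1,r2]);print('tri end',p)
for z in (.25,.255,.26,.265): print(z,atz(K,R,o,(278,180),z),atz(K,R1,o1,(171,180),z))
print(proj(K,R,o,[.5756,.0543,.2623]),proj(K,R,o,[.5756,.0543+.0095,.2623]))
C=cam('scene')[1:];
for e in([.575,.095,.255],[.575,.011,.255],[.5756,.0543,.2623]): print(proj(*C,e))
```

```text
[0.5758 0.1276 0.4552]
[0.5753 0.09   0.1703]
[0.5754 0.095  0.2081]
[0.5755 0.1    0.246 ]
tri end [0.5753 0.1013 0.2684]
0.25 [0.5755 0.0842 0.25  ] [0.5694 0.0654 0.25  ]
0.255 [0.5755 0.0853 0.255 ] [0.571  0.0665 0.255 ]
0.26 [0.5755 0.0863 0.26  ] [0.5725 0.0676 0.26  ]
0.265 [0.5755 0.0874 0.265 ] [0.574  0.0686 0.265 ]
[278.1543 235.5597] [278.1649 219.8254]
[299.6908 136.8641]
[293.4378 160.3138]
[297.003 145.887]
```

Request:
{"name": "arm_command", "arguments": {"translation": [[0,0.03,0],[0,0.05,0],[0,0.05,0]], "rotation": [[0,0,0],[0,0,0],[0,0,0]], "grip": [1,1,1]}}

```text
time_s: 8.4
position: [0.576, 0.0542, 0.2798]
tcp_rot: [[0.002, -0.001, 1.0], [-1.0, 0.0, 0.002], [-0.0, -1.0, -0.001]]
force: [0.1, 0.4, 0.7]
opening: 0.004
```

Request:
{"name": "arm_command", "arguments": {"translation": [[0,0.03,0],[0,0.05,0],[0,0.05,0]], "rotation": [[0,0,0],[0,0,0],[0,0,0]], "grip": [1,1,1]}}

```text
time_s: 8.7
position: [0.5761, 0.0542, 0.2759]
tcp_rot: [[0.002, -0.001, 1.0], [-1.0, 0.0, 0.002], [-0.0, -1.0, -0.001]]
force: [-0.1, -0.2, 0.7]
opening: 0.008
```

Request:
{"name": "arm_command", "arguments": {"translation": [[0,0.03,0],[0,0.05,0],[0,0.05,0]], "rotation": [[0,0,0],[0,0,0],[0,0,0]], "grip": [1,1,1]}}

```text
time_s: 9.0
position: [0.5761, 0.0542, 0.2719]
tcp_rot: [[0.002, -0.001, 1.0], [-1.0, 0.0, 0.002], [-0.0, -1.0, -0.001]]
force: [0.1, 0.4, -0.2]
opening: 0.007
```

Run:
```python
from h import *
np.set_printoptions(precision=4,suppress=True)
im,K,R,o=cam('wrist')
r=models.spot_point('wrist','lid_bar');print([(np.array(q['point'])*[560,420],q['conf']) for q in r])
# dark bar columns at rows above the fingers
g=im.max(axis=2).astype(int)
for row in range(130,215,12):
  c=np.where(g[row,200:330]<70)[0]+200; print(row,c.min() if len(c) else None,c.max() if len(c) else None,len(c))
```

```text
[(array([276.976, 243.81 ]), 0.77)]
130 266 280 15
142 266 268 3
154 274 280 7
166 267 289 23
178 267 289 23
190 267 287 21
202 267 329 24
214 267 329 25
```

Request:
{"name": "arm_command", "arguments": {"translation": [[0,0.03,0],[0,0.05,0],[0,0.05,0]], "rotation": [[0,0,0],[0,0,0],[0,0,0]], "grip": [1,1,1]}}

```text
time_s: 9.4
position: [0.576, 0.0542, 0.2679]
tcp_rot: [[0.002, -0.001, 1.0], [-1.0, 0.0, 0.002], [-0.0, -1.0, -0.001]]
force: [-0.7, -0.3, 0.7]
opening: 0.004
```

Request:
{"name": "arm_command", "arguments": {"translation": [[0,0.03,0],[0,0.05,0],[0,0.05,0]], "rotation": [[0,0,0],[0,0,0],[0,0,0]], "grip": [1,1,1]}}

```text
time_s: 9.7
position: [0.5759, 0.0542, 0.2643]
tcp_rot: [[0.002, -0.001, 1.0], [-1.0, -0.0, 0.002], [0.0, -1.0, -0.001]]
force: [-1.5, -0.5, 2.4]
opening: 0.004
```

Run:
```python
from h import *
np.set_printoptions(precision=4,suppress=True)
im,K,R,o=cam('wrist');a=im[120:300,190:370]
b,*C=cam('scene');c=b[100:190,260:350]
t,*D=cam('top')
print(K[0,0],bot.read_state()['force'],bot.read_state()['position'])
cv2.imwrite('pics/w4.png',np.hstack([cv2.resize(a,(400,400)),cv2.resize(c,(400,400),interpolation=cv2.INTER_CUBIC)]))
```

```text
358.36249221198034 [-2.7211 -0.6117  1.9554] [0.5759 0.0542 0.2643]
```

View pics/w4.png

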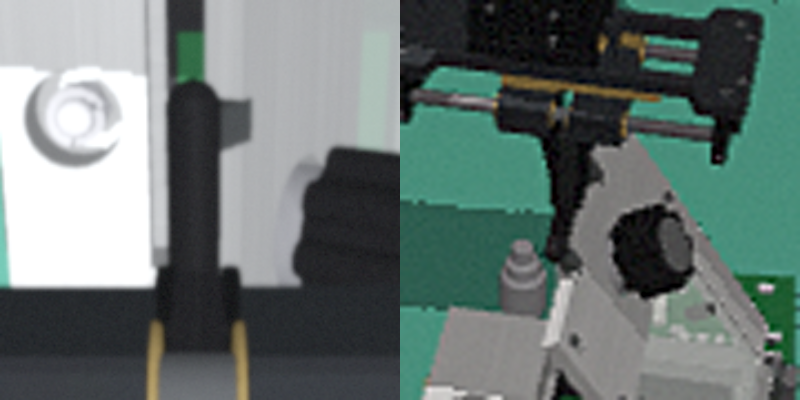

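Run:
```python
from h import *
from scipy.optimize import least_squares
np.set_printoptions(precision=4,suppress=True)
print(bot.tip_extent)
im,K,R,o=cam('wrist')
o4=o; o3=np.array([.5758,.1276,.4552]);o2=np.array([.592,.1276,.463])
o1=np.array([.66,.1281,.5447]);R1=np.array([[1,.0047,-.001],[.0043,-.9623,-.2721],[-.0022,.2721,-.9623]])
obs=[(o4,R,(278,157)),(o3,R,(278,150.6)),(o2,R,(249,149.5)),(o1,R1,(168,138))]
rs=[ray(K,a,b,p) for b,a,p in obs]
for s in ([0,1,2,3],[0,3],[1,3],[2,3],[0,1,2]): print(s,tri([rs[i] for i in s]))
# from width/col of w1: bar centre column 171 at row 180 vs x=.5755
for z in(.235,.245,.255,.265,.275): print(z,atz(K,R1,o1,(172,200),z)[0], proj(*cam('scene')[1:],[.5755,.0,z]),proj(*cam('top')[1:],[.5755,.053,z]))
g=im.max(axis=2)
print(g[180,255:305])
b=cam('scene')[0]; print(b[130:168:2,286:312].max(axis=2))
```

```text
0.022
[0, 1, 2, 3] [0.5753 0.1029 0.2673]
[0, 3] [0.5749 0.1024 0.2667]
[1, 3] [0.5752 0.1027 0.2677]
[2, 3] [0.5758 0.1027 0.2696]
[0, 1, 2] [0.5752 0.1024 0.2613]
0.235 0.5642860960803274 [292.7279 169.2571] [256.1702 213.6169]
0.245 0.5673766322094741 [292.7553 166.4277] [255.9998 213.1262]
0.255 0.5704671683386208 [292.783  163.5623] [255.8267 212.6278]
0.265 0.5735577044677674 [292.811  160.6603] [255.6509 212.1214]
0.275 0.5766482405969141 [292.8394 157.7208] [255.4723 211.6069]
[255 223 187 197 208 208 209 207 194 156  94  41  39  38  37  40  44  44
  41  45  45  44  50  51  48  48  45  45  43  44  43  38  39  42  62  77
  85  84  83  83  82  85  85  88  86  85  92 118 153 174]
[[156 124 125  84  53  57  28  36  16  19  38  32  34  38  32  34  24  36
   32  33  31  26  30  33  86 110]
 [142 142 143 144 151 154  13   9  20  25  29  19  30  25   9  14  15  34
   85  48  51  46  17  38 107 132]
 [142 145 143 142 147 149  75   1  12  24  29  24  25  20  15  18  15  62
  141 128 127 128 131 127 124 126]
 [142 143 143 142 146 151 155  13  12   5  33  17  25  25  23  12  20  59
  101
[... 965 characters left out ...]
22 120 121
  121 122 116 124   7   3  22  24]
 [131 132 134 119  73  97  56  37  44  38  25  22  55  97 131 121 121 121
  121 122 125 128  36  14  17  26]
 [ 90 101  99  95 118 101  97  47  16  10  30  55  60  51  70 130 119 120
  124 122 126 124   0  15  23  20]
 [141 141 152 138 120  83 101  98  99 119  54  36  33  46  91 147 118 121
  123 124 120 124 118  33   8  10]
 [ 93 103  97  97  97 130 110  92  95 104 125 117 123 146 142 141 139 119
  119 123 121 108 112 111  35  17]
 [139 144 147 138 119  89  87  90  93 134 204 195 179 133 138 138 136 143
  139 118 125 125  97  90  45  13]
 [ 96  94  99  98  96  94  86  86 118 210 197 191 146 134 138 137 140 142
  141 140 144 121 119 105 111 120]]
```

Run:
```python
from h import *
im,*_=cam('wrist');w=cv2.imread('pics/w1.png')
f=lambda i:cv2.resize(np.clip(i[200:340,210:350].astype(float)*2.5,0,255).astype(np.uint8),(400,400),interpolation=cv2.INTER_CUBIC)
cv2.imwrite('pics/w5.png',np.hstack([f(w),f(im)]))
```

```text
(no output)
```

View pics/w5.png

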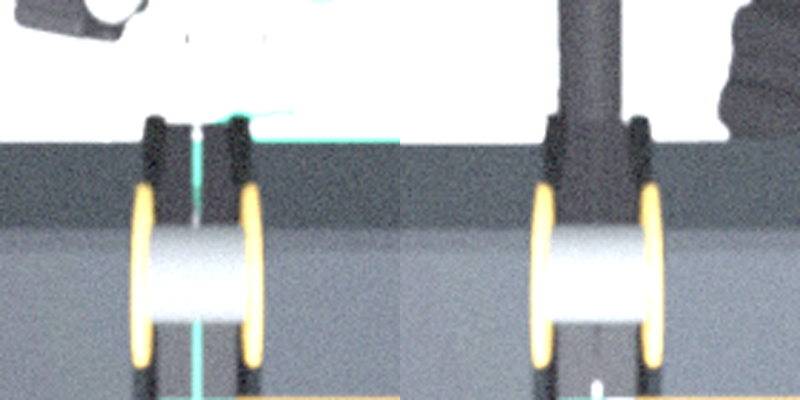

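The bar runs under the closed tips at column 278. It only touched at TCP z 0.264, so the closed tips reach less far than assumed. I'll go over the bar, tilt the tool so its body stays clear of the knob, and come down behind the bar.

Request:
{"name": "arm_command", "arguments": {"translation": [[0,-0.3,0],[0,-0.4,0.25],[0,-0.4,0.37],[0,-0.4,0.37],[0,-0.4,0.37]], "rotation": [[0,0,0],[0.1,0,0],[0.22,0,0],[0.35,0,0],[0.417,0,0]], "grip": [1,1,1,1,1]}}

```text
time_s: 11.0
position: [0.6049, 0.0544, 0.296]
tcp_rot: [[0.002, 0.426, 0.905], [-1.0, 0.001, 0.002], [0.0, -0.905, 0.426]]
force: [-0.2, 0.7, -0.6]
opening: 0.007
```

Request:
{"name": "arm_command", "arguments": {"translation": [[0,0,0],[0,0.17,-0.1],[0,0.33,-0.2],[0,0.33,-0.2]], "rotation": [[0,0,0],[0,0,0],[0,0,0],[0,0,0]], "grip": [1,1,1,1]}}

```text
time_s: 11.4
position: [0.6024, 0.0542, 0.2637]
tcp_rot: [[0.002, 0.419, 0.908], [-1.0, 0.001, 0.002], [-0.0, -0.908, 0.419]]
force: [-0.2, -0.1, 0.2]
opening: 0.008
```

Run:
```python
from h import *
im,*_=cam('wrist');b,*C=cam('scene')
cv2.imwrite('pics/w6.png',np.hstack([cv2.resize(im[100:300,180:380],(400,400)),cv2.resize(b[90:180,260:350],(400,400),interpolation=cv2.INTER_CUBIC)]))
```

```text
(no output)
```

View pics/w6.png

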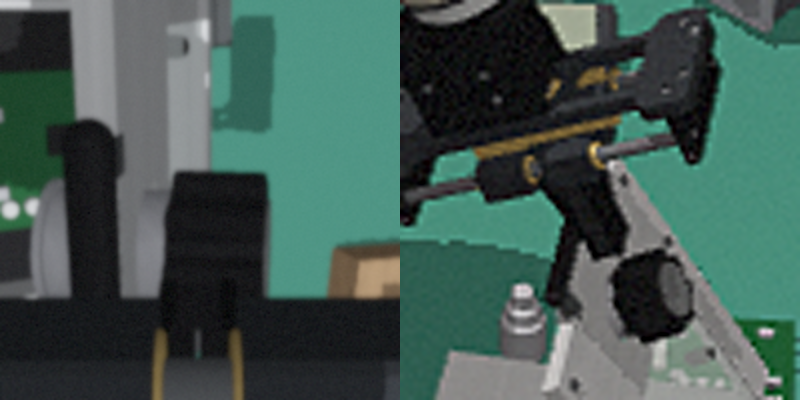

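Request:
{"name": "arm_command", "arguments": {"translation": [[0,-0.02,-0.045],[0,-0.042,-0.09],[0,-0.042,-0.09]], "rotation": [[0,0,0],[0,0,0],[0,0,0]], "grip": [1,1,1]}}

```text
time_s: 11.8
position: [0.5942, 0.0544, 0.2661]
tcp_rot: [[0.002, 0.423, 0.906], [-1.0, 0.001, 0.002], [0.0, -0.906, 0.423]]
force: [-0.2, 0.1, -0.5]
opening: 0.01
```

Request:
{"name": "arm_command", "arguments": {"translation": [[0,-0.02,-0.045],[0,-0.042,-0.09],[0,-0.042,-0.09]], "rotation": [[0,0,0],[0,0,0],[0,0,0]], "grip": [1,1,1]}}

```text
time_s: 12.1
position: [0.5862, 0.0543, 0.2659]
tcp_rot: [[0.002, 0.423, 0.906], [-1.0, 0.001, 0.002], [0.0, -0.906, 0.423]]
force: [-0.2, 0.6, 0.9]
opening: 0.004
```

Request:
{"name": "arm_command", "arguments": {"translation": [[0,-0.02,-0.045],[0,-0.042,-0.09],[0,-0.042,-0.09]], "rotation": [[0,0,0],[0,0,0],[0,0,0]], "grip": [1,1,1]}}

```text
time_s: 12.4
position: [0.5775, 0.0544, 0.2651]
tcp_rot: [[0.002, 0.421, 0.907], [-1.0, 0.001, 0.002], [-0.0, -0.907, 0.421]]
force: [0.4, 0.7, -0.7]
opening: 0.007
```

Run:
```python
from h import *
im,*_=cam('wrist');b,*C=cam('scene');t,*D=cam('top')
f=lambda i:np.clip(i.astype(float)*2.2,0,255).astype(np.uint8)
cv2.imwrite('pics/w7.png',np.hstack([f(cv2.resize(im[100:300,180:380],(400,400))),f(cv2.resize(b[110:170,270:330],(400,400),interpolation=cv2.INTER_CUBIC))]))
s=bot.read_state()['position']
print(proj(*C,s),proj(*C,s-np.array([-.419,0,.908])*.022*[1,0,1]+0), proj(*C,s+.022*np.array([.419,0,-.908])))
for n in('wrist','scene','top'): print(n,[(np.array(q['point'])*[560,420],q['conf']) for q in models.spot_point(n,'lid_bar')[:2]])
```

```text
[298.18543447 145.15220765] [301.70651696 151.46110393] [301.70651696 151.46110393]
wrist [(array([264.712, 249.018]), 0.94), (array([104.496,   9.282]), 0.41)]
scene [(array([296.184, 143.892]), 0.71)]
top [(array([256.984, 212.016]), 0.71)]
```

View pics/w7.png

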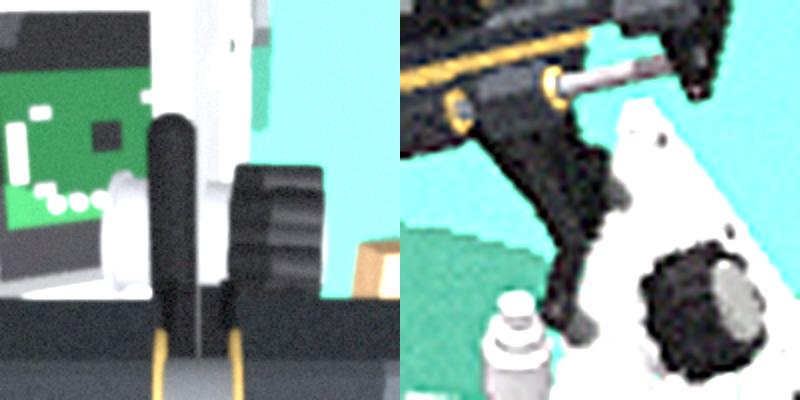

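Run:
```python
from h import *
np.set_printoptions(precision=4,suppress=True)
im,K,R,o=cam('wrist');s=bot.read_state();print(o,s['position'],s['force'])
for z in(.235,.245,.255,.265): print(z,atz(K,R,o,(266,200),z))
w3=(K,np.array([[1,.002,0],[.002,-.9623,-.2721],[0,.2721,-.9623]]),np.array([.5758,.1276,.4552]))
print(tri([ray(K,R,o,(266,157)),ray(*w3,(278,150.6))]))
T=np.array(s['tcp_rot'])
for d in(.0,.01,.022):
  print(d,[proj(K,R,o,s['position']+T@[x,d,z]) for x in(-.0095,0) for z in(-.0095,0,.0095)])
```

```text
[0.5063 0.1275 0.4205] [0.5787 0.0542 0.2655] [-0.2702  1.1636  0.173 ]
0.235 [0.5847 0.0732 0.235 ]
0.245 [0.5805 0.0761 0.245 ]
0.255 [0.5763 0.0791 0.255 ]
0.265 [0.572 0.082 0.265]
[0.5755 0.102  0.2574]
0.0 [array([260.0578, 233.5296]), array([278.7597, 233.5237]), array([297.4631, 233.5177]), array([260.3273, 250.8579]), array([278.7666, 250.8528]), array([297.2075, 250.8476])]
0.01 [array([260.9951, 226.9566]), array([278.7582, 226.9507]), array([296.5227, 226.9448]), array([261.2387, 243.5144]), array([278.7648, 243.5092]), array([296.2923, 243.504 ])]
0.022 [array([262.0027, 219.8906]), array([278.7566, 219.8848]), array([295.5117, 219.8789]), array([262.2199, 235.6085]), array([278.7628, 235.6033]), array([295.307 , 235.5981])]
```

Request:
{"name": "arm_command", "arguments": {"translation": [[0,-0.02,0.15],[0,-0.02,0.31],[0,0.1,0.25],[0,0.22,0.2],[0,0.22,0.2]], "rotation": [[0,0,0],[0,0,0],[0,0,0],[0,0,0],[0,0,0]], "grip": [1,1,1,1,1]}}

```text
time_s: 13.25
position: [0.5979, 0.0546, 0.2529]
tcp_rot: [[0.002, 0.416, 0.909], [-1.0, 0.002, 0.002], [-0.001, -0.909, 0.416]]
force: [-1.1, 1.2, -0.3]
opening: 0.006
```

Request:
{"name": "arm_command", "arguments": {"translation": [[0,-0.03,-0.07],[0,-0.063,-0.136],[0,-0.063,-0.136]], "rotation": [[0,0,0],[0,0,0],[0,0,0]], "grip": [1,1,1]}}

```text
time_s: 13.55
position: [0.5875, 0.0544, 0.2564]
tcp_rot: [[0.002, 0.422, 0.906], [-1.0, 0.001, 0.002], [-0.0, -0.906, 0.422]]
force: [-1.4, -0.5, 0.6]
opening: 0.004
```

Request:
{"name": "arm_command", "arguments": {"translation": [[0,-0.03,-0.07],[0,-0.063,-0.136],[0,-0.063,-0.136]], "rotation": [[0,0,0],[0,0,0],[0,0,0]], "grip": [1,1,1]}}

```text
time_s: 13.85
position: [0.5755, 0.0544, 0.2563]
tcp_rot: [[0.002, 0.422, 0.907], [-1.0, 0.001, 0.002], [-0.0, -0.907, 0.422]]
force: [-0.1, 0.4, 0.6]
opening: 0.006
```

Run:
```python
from h import *
np.set_printoptions(precision=4,suppress=True)
im,K,R,o=cam('wrist');s=bot.read_state();print(o,s['position'],s['force'])
print('expected end',proj(K,R,o,[.5755,.102,.2574]),'mid-ish',proj(K,R,o,[.5755,.08,.2574]))
g=im.max(axis=2)
for row in range(120,236,8):
  m=(g[row,180:400]<62).astype(int);d=np.diff(np.r_[0,m,0]);print(row,[(a+180,b+180) for a,b in zip(np.where(d==1)[0],np.where(d==-1)[0]) if b-a>8])
sc,*C=cam('scene');cam('top')
for n in('wrist','scene','top'): print(n,[(np.array(q['point'])*[560,420],q['conf']) for q in models.spot_point(n,'lid_bar')[:2]])
cv2.imwrite('pics/w8.png',np.hstack([cv2.resize(np.clip(im[100:300,180:380]*2.2,0,255).astype(np.uint8),(400,400)),cv2.resize(np.clip(sc[100:170,265:335]*2.,0,255).astype(np.uint8),(400,400))]))
```

```text
[0.5031 0.1276 0.4114] [0.5759 0.0543 0.2563] [-0.6672  0.3959 -0.4086]
expected end [279.9649 158.8599] mid-ish [279.8541 203.3377]
120 [(np.int64(180), np.int64(240))]
128 [(np.int64(180), np.int64(240))]
136 [(np.int64(180), np.int64(218))]
144 []
152 []
160 [(np.int64(237), np.int64(254))]
168 [(np.int64(230), np.int64(263))]
176 [(np.int64(230), np.int64(264))]
184 [(np.int64(235), np.int64(262))]
192 [(np.int64(236), np.int64(260)), (np.int64(288), np.int64(335))]
200 [(np.int64(236), np.int64(260)), (np.int64(286), np.int64(335))]
208 [(np.int64(237), np.int64(260)), (np.int64(284), np.int64(333))]
216 [(np.int64(198), np.int64(219)), (np.int64(237), np.int64(260)), (np.int64(284), np.int64(332))]
224 [(np.int64(182), np.int64(219)), (np.int64(237), np.int64(261)), (np.int64(284), np.int64(331))]
232 [(np.int64(184), np.int64(219)), (np.int64(238), np.int64(261)), (np.int64(283), np.int64(331))]
wrist [(array([247.688, 254.31 ]), 0.87)]
scene [(array([289.072, 143.304]), 0.85), (array([196.728, 381.99 ]), 0.22)]
top [(array([257.992, 208.11 ]), 0.56)]
```

View pics/w8.png

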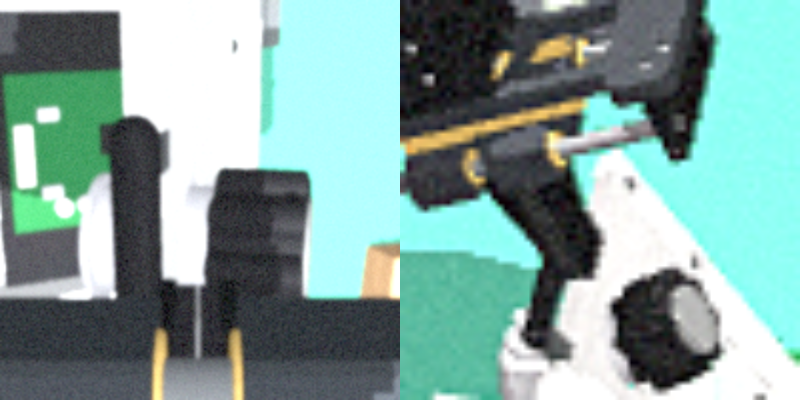

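Run:
```python
from h import *
np.set_printoptions(precision=4,suppress=True)
im,K,R,o=cam('wrist');s=bot.read_state();T=np.array(s['tcp_rot']);print(s['position'],s['force'])
S=cam('scene')[1:]
for hx in(.696,.700,.704):
  for th in range(46,60,2):
    t=np.radians(th+.74);B=np.array([hx-.233*np.cos(t),.057,.067+.233*np.sin(t)])
    print(hx,th,B,proj(K,R,o,B+[0,.03,0]),'tool',T.T@(B-s['position']),'scene',proj(*S,B))
```

```text
[0.5767 0.0542 0.2562] [-0.2804 -0.4286  0.0887]
0.696 46 [0.5363 0.057  0.2367] [187.7224 188.3307] tool [-0.0029  0.0006 -0.0449] scene [281.7356 150.3749]
0.696 48 [0.5423 0.057  0.2422] [202.5019 189.4921] tool [-0.0028 -0.0018 -0.0371] scene [284.0628 149.1442]
0.696 50 [0.5485 0.057  0.2474] [217.9401 190.5513] tool [-0.0028 -0.0039 -0.0292] scene [286.4821 147.9755]
0.696 52 [0.5549 0.057  0.2524] [233.9701 191.4983] tool [-0.0028 -0.0058 -0.0213] scene [288.9908 146.8712]
0.696 54 [0.5615 0.057  0.2573] [250.5152 192.324 ] tool [-0.0028 -0.0074 -0.0133] scene [291.5858 145.8339]
0.696 56 [0.5682 0.057  0.2618] [267.4898 193.0201] tool [-0.0028 -0.0087 -0.0053] scene [294.2641 144.8658]
0.696 58 [0.5751 0.057  0.2662] [284.8001 193.5792] tool [-0.0028 -0.0097  0.0027] scene [297.0221 143.9694]
0.7 46 [0.5403 0.057  0.2367] [195.8535 187.5599] tool [-0.0028  0.0023 -0.0412] scene [283.2915 150.5928]
0.7 48 [0.5463 0.057  0.2422] [210.6037 188.7003] tool [-0.0028 -0.0001 -0.0335] scene [285.6257 149.3625]
0.7 50 [0.5525 0.057  0.2474] [225.9935 189.7402] tool [-0.0028 -0.0022 -0
[... 521 characters left out ...]
.0028  0.004  -0.0376] scene [284.8485 150.8108]
0.704 48 [0.5503 0.057  0.2422] [218.557  187.9231] tool [-0.0028  0.0016 -0.0298] scene [287.1898 149.5809]
0.704 50 [0.5565 0.057  0.2474] [233.8975 188.9441] tool [-0.0028 -0.0006 -0.022 ] scene [289.623 148.413]
0.704 52 [0.5629 0.057  0.2524] [249.7923 189.8568] tool [-0.0028 -0.0024 -0.0141] scene [292.1455 147.3094]
0.704 54 [0.5695 0.057  0.2573] [266.1652 190.6523] tool [-0.0028 -0.004  -0.0061] scene [294.7541 146.2728]
0.704 56 [0.5762 0.057  0.2618] [282.9318 191.3227] tool [-0.0028 -0.0053  0.0019] scene [297.4456 145.3056]
0.704 58 [0.5831 0.057  0.2662] [300.0005 191.8612] tool [-0.0028 -0.0063  0.01  ] scene [300.2167 144.41  ]
```

The bar is now being pushed by the closed fingers: wrist column 249, about 53° open. I'll follow its arc.

Request:
{"name": "arm_command", "arguments": {"translation": [[0,0.04,-0.16],[0,0.09,-0.32],[0,0.138,-0.473],[0,0.138,-0.473]], "rotation": [[0,0,0],[0,0,0],[0,0,0],[0,0,0]], "grip": [1,1,1,1]}}

```text
time_s: 14.65
position: [0.5449, 0.0545, 0.2288]
tcp_rot: [[0.002, 0.419, 0.908], [-1.0, 0.002, 0.002], [-0.001, -0.908, 0.419]]
force: [-1.0, 0.5, -0.7]
opening: 0.007
```

Request:
{"name": "arm_command", "arguments": {"translation": [[0,0.07,-0.155],[0,0.145,-0.31],[0,0.224,-0.456],[0,0.224,-0.456]], "rotation": [[0,0,0],[0,0,0],[0,0,0],[0,0,0]], "grip": [1,1,1,1]}}

```text
time_s: 15.05
position: [0.5203, 0.0543, 0.1975]
tcp_rot: [[0.002, 0.42, 0.908], [-1.0, 0.001, 0.002], [-0.001, -0.908, 0.42]]
force: [0.0, 0.1, 0.5]
opening: 0.002
```

```bash
cat > bar.py <<'E'
from h import *
np.set_printoptions(precision=4,suppress=True)
im,K,R,o=cam('wrist');s=bot.read_state();T=np.array(s['tcp_rot']);print(s['time_s'],s['position'],s['force'])
S=cam('scene')[1:]
for n in('wrist','scene'): print(n,[(np.array(q['point'])*[560,420],q['conf']) for q in models.spot_point(n,'lid_bar')[:2]])
g=im.max(axis=2)
for row in range(180,236,16):
  m=(g[row,150:400]<62).astype(int);d=np.diff(np.r_[0,m,0]);print(row,[(int(a)+150,int(b)+150) for a,b in zip(np.where(d==1)[0],np.where(d==-1)[0]) if b-a>8])
hx=.701
import sys
for th in range(int(sys.argv[1]),int(sys.argv[2]),int(sys.argv[3])):
    t=np.radians(th+.74);B=np.array([hx-.233*np.cos(t),.057,.067+.233*np.sin(t)])
    print(th,B,proj(K,R,o,B+[0,.03,0]),'tool',T.T@(B-s['position']),'scene',proj(*S,B))
E
python3 bar.py 26 48 3
```

```text
15.1 [0.5216 0.0541 0.1985] [-0.2315  0.3162  0.8436]
wrist [(array([235.48 , 253.386]), 0.86)]
scene [(array([268.016, 158.382]), 0.66)]
180 [(225, 250)]
196 [(226, 249), (306, 354)]
212 [(227, 250), (294, 349)]
228 [(228, 250), (294, 342)]
26 [0.4929 0.057  0.1718] [210.6074 183.706 ] tool [-0.0029  0.012  -0.0372] scene [265.8198 165.7576]
29 [0.4987 0.057  0.1826] [227.3409 186.8826] tool [-0.0029  0.0047 -0.0275] scene [267.8332 163.2218]
32 [0.505 0.057 0.193] [246.3012 190.0678] tool [-0.0029 -0.0021 -0.0173] scene [270.0866 160.7662]
35 [0.5119 0.057  0.2031] [267.5217 193.224 ] tool [-0.0029 -0.0083 -0.0069] scene [272.5778 158.4004]
38 [0.5193 0.057  0.2128] [290.9868 196.3083] tool [-0.0029 -0.014   0.0039] scene [275.3035 156.1339]
41 [0.5271 0.057  0.2221] [316.6217 199.2722] tool [-0.0029 -0.0191  0.015 ] scene [278.2591 153.9763]
44 [0.5355 0.057  0.231 ] [344.2833 202.063 ] tool [-0.0029 -0.0236  0.0263] scene [281.4391 151.9367]
47 [0.5443 0.057  0.2394] [373.7542 204.6254] tool [-0.0029 -0.0276  0.0379] scene [284.8369 150.0246]
```

Request:
{"name": "arm_command", "arguments": {"translation": [[0,0.1,-0.135],[0,0.205,-0.27],[0,0.314,-0.399],[0,0.314,-0.399]], "rotation": [[0,0,0],[0,0,0],[0,0,0],[0,0,0]], "grip": [1,1,1,1]}}

```text
time_s: 15.65
position: [0.5025, 0.0543, 0.1615]
tcp_rot: [[0.002, 0.421, 0.907], [-1.0, 0.001, 0.002], [-0.001, -0.907, 0.421]]
force: [-0.6, -1.1, 0.2]
opening: 0.006
```

Request:
{"name": "arm_command", "arguments": {"translation": [[0,0.11,-0.105],[0,0.225,-0.21],[0,0.339,-0.308],[0,0.339,-0.308]], "rotation": [[0,0,0],[0,0,0],[0,0,0],[0,0,0]], "grip": [1,1,1,1]}}

```text
time_s: 16.05
position: [0.4927, 0.0542, 0.127]
tcp_rot: [[0.001, 0.422, 0.906], [-1.0, 0.002, 0.001], [-0.001, -0.906, 0.422]]
force: [0.4, 0.2, -0.1]
opening: 0.008
```

```bash
python3 bar.py 4 28 3
```

```text
16.1 [0.4932 0.0541 0.1276] [-0.0263  0.0121  0.075 ]
wrist [(array([236.488, 257.208]), 0.66)]
scene [(array([254.408, 172.998]), 0.84)]
180 [(222, 247)]
196 [(222, 246)]
212 [(223, 246), (308, 387)]
228 [(224, 247), (305, 360)]
4 [0.4688 0.057  0.0863] [209.637 177.746] tool [-0.0029  0.0272 -0.0396] scene [258.3876 185.9324]
7 [0.4701 0.057  0.0984] [217.8407 181.6541] tool [-0.0029  0.0167 -0.0333] scene [258.6541 183.0859]
10 [0.4721 0.057  0.1104] [228.1061 185.8436] tool [-0.0029  0.0067 -0.0264] scene [259.1515 180.2545]
13 [0.4747 0.057  0.1223] [240.689  190.3244] tool [-0.0029 -0.0031 -0.019 ] scene [259.8834 177.4464]
16 [0.4779 0.057  0.1341] [255.8639 195.1025] tool [-0.0029 -0.0124 -0.0111] scene [260.8525 174.67  ]
19 [0.4817 0.057  0.1457] [273.919  200.1788] tool [-0.0029 -0.0212 -0.0028] scene [262.0612 171.934 ]
22 [0.4861 0.057  0.1571] [295.149  205.5467] tool [-0.0029 -0.0297  0.006 ] scene [263.5108 169.2473]
25 [0.4911 0.057  0.1682] [319.8439 211.1898] tool [-0.0029 -0.0376  0.0153] scene [265.2022 166.6191]
```

Request:
{"name": "arm_command", "arguments": {"translation": [[0,-0.12,0.06],[0,-0.25,0.115],[0,-0.3,0.0],[0,-0.344,-0.089],[0,-0.344,-0.089]], "rotation": [[0,0,0],[0,0,0],[0,0,0],[0,0,0],[0,0,0]], "grip": [1,1,1,1,1]}}

```text
time_s: 16.75
position: [0.4736, 0.0542, 0.1499]
tcp_rot: [[0.002, 0.423, 0.906], [-1.0, 0.001, 0.002], [-0.0, -0.906, 0.423]]
force: [0.6, 0.5, -0.1]
opening: 0.008
```

Request:
{"name": "arm_command", "arguments": {"translation": [[0,0.06,-0.028],[0,0.12,-0.056],[0,0.181,-0.084],[0,0.181,-0.084]], "rotation": [[0,0,0],[0,0,0],[0,0,0],[0,0,0]], "grip": [1,1,1,1]}}

```text
time_s: 17.15
position: [0.475, 0.0539, 0.1333]
tcp_rot: [[0.002, 0.423, 0.906], [-1.0, 0.001, 0.001], [-0.0, -0.906, 0.423]]
force: [0.3, -0.2, -0.1]
opening: 0.004
```

Request:
{"name": "arm_command", "arguments": {"translation": [[0,0.06,-0.028],[0,0.12,-0.056],[0,0.181,-0.084],[0,0.181,-0.084]], "rotation": [[0,0,0],[0,0,0],[0,0,0],[0,0,0]], "grip": [1,1,1,1]}}

```text
time_s: 17.55
position: [0.4749, 0.054, 0.1174]
tcp_rot: [[0.001, 0.423, 0.906], [-1.0, 0.001, 0.0], [-0.001, -0.906, 0.423]]
force: [0.5, 0.0, -0.5]
opening: 0.008
```

```bash
python3 bar.py 1 18 3
```

```text
17.6 [0.4749 0.054  0.1176] [-0.5695 -0.7094  0.4547]
wrist [(array([237.216, 232.68 ]), 0.85)]
scene [(array([254.072, 180.81 ]), 0.67), (array([283.696,  99.792]), 0.66)]
180 [(227, 248)]
196 [(228, 248), (318, 361)]
212 [(228, 248), (301, 350)]
228 [(229, 249), (294, 335)]
1 [0.4681 0.057  0.0741] [237.0469 174.1933] tool [-0.003   0.0365 -0.0246] scene [258.3481 188.7861]
4 [0.4688 0.057  0.0863] [245.2357 177.8652] tool [-0.003   0.0258 -0.0188] scene [258.3876 185.9324]
7 [0.4701 0.057  0.0984] [255.3997 181.8101] tool [-0.003   0.0154 -0.0125] scene [258.6541 183.0859]
10 [0.4721 0.057  0.1104] [267.7843 186.0407] tool [-0.003   0.0053 -0.0056] scene [259.1515 180.2545]
13 [0.4747 0.057  0.1223] [282.655  190.5675] tool [-0.003  -0.0044  0.0018] scene [259.8834 177.4464]
16 [0.4779 0.057  0.1341] [300.2949 195.397 ] tool [-0.003  -0.0137  0.0097] scene [260.8525 174.67  ]
```

Run:
```python
from h import *
from scipy.optimize import least_squares
np.set_printoptions(precision=4,suppress=True)
im,K,R,o=cam('wrist');g=im.max(axis=2).astype(int)
print(g[140:200:4,215:262:2])
r=models.recognise('wrist','lid_bar');print([(np.array(q['extent'])*[560,420,560,420],q['conf']) for q in r[:2]])
for row in(200,220):
  for c in (226,249): print(row,c,g[row,c-5:c+6])
for th in(1,4,7,10,13):
  t=np.radians(th+.74);e=np.array([.701-.233*np.cos(t),.099,.067+.233*np.sin(t)])
  n=np.array([np.sin(t),0,np.cos(t)])
  d=(R.T@(e-[0,.04,0]-o))[2]; print(th,'end',proj(K,R,o,e),'width',.012*358/d,'scene near/far',)
s,*S=cam('scene')
for q in models.recognise('scene','lid_bar')[:2]: print(np.array(q['extent'])*[560,420,560,420],q['conf'])
for th in(1,4,7,10,13):
  t=np.radians(th+.74);print(th,[proj(*S,[.701-.233*np.cos(t),y,.067+.233*np.sin(t)]) for y in(.099,.015)])
```

```text
[[118 116 118 118 117 116 121 120 121 125 120 117 117 120 117 119 119 137
  170 173 172 174 153 126]
 [117 118 117 118 117 118 122 120 121 122 120 117 119 120 119 119 121 137
  168 175 170 174 153 128]
 [116 117 114 116 117 116 118 117 120 118 116 114 114 120 121 120 119 132
  167 175 172 175 152 123]
 [114 115 141 149 151 151 141  90  39  25  26  24  33  46  81 113 122 132
  167 174 171 174 156 125]
 [112 123 154 175 176 152  60  26  35  28  26  30  36  31  33  54 112 132
  168 173 171 173 159 126]
 [115 112 145 162 160 108  30  30  27  33  35  36  33  34  32  34  63  81
   98 100  90  82  73  62]
 [115 113 114 117 112  78  29  24  32  32  30  41  32  39  30  31  54  77
   76  80  77  79  77  78]
 [117 119 118 120 113  83  27  28  34  31  30  33  40  32  32  29  56  78
   81  78  77  77  80  80]
 [117 115 117 119 117  92  27  28  29  25  35  35  36  31  33  27  51  79
   75  80  77  77  77  77]
 [116 119 119 116 117 100  35  31  32  28  33  35  39  31  33  29  53  80
   84  79  82  78  80  80]
 [118 118 117 116 117 102  38  26  35  32  34  29  40  36  25  33  67 108
  137 156 162 16
[... 710 characters left out ...]
 61  94 116 134 157 167 174]
1 end [236.4376 153.538 ] width 19.648859118063836 scene near/far
4 end [244.7265 156.2096] width 20.623705156266677 scene near/far
7 end [255.0313 159.0867] width 21.66689541698415 scene near/far
10 end [267.6068 162.1801] width 22.780943669993157 scene near/far
13 end [282.7299 165.4989] width 23.96758671564642 scene near/far
[250.6   160.104 343.896 224.406] 0.84
1 [array([261.772, 177.821]), array([254.795, 200.165])]
4 [array([261.8337, 174.9461]), array([254.8106, 197.3361])]
7 [array([262.1186, 172.0777]), array([255.0571, 194.5153])]
10 [array([262.6304, 169.2237]), array([255.5386, 191.7103])]
13 [array([263.3724, 166.3924]), array([256.2589, 188.9293])]
```

Run:
```python
from h import *
s,*S=cam('scene');t,*D=cam('top')
cv2.imwrite('pics/v11.png',np.hstack([cv2.resize(np.clip(s[110:250,230:370]*1.5,0,255).astype(np.uint8),(560,560),interpolation=cv2.INTER_CUBIC),cv2.resize(t[160:300,225:285],(240,560))]))
```

```text
(no output)
```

View pics/v11.png

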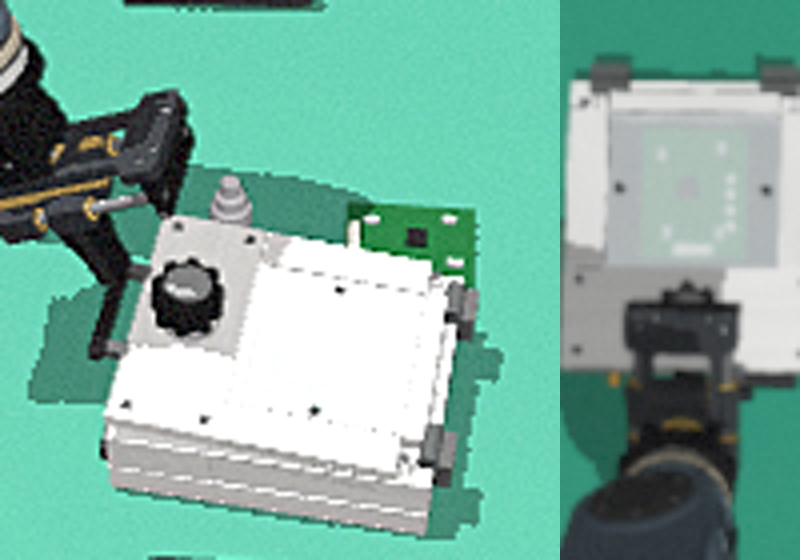

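Lid is nearly down: bar ends at scene px (254.5,198) and (262.5,177.5), so about 2–3° open. I'll move the tip over the bar and press gently while watching the force.

Request:
{"name": "arm_command", "arguments": {"translation": [[0,-0.037,-0.08],[0,-0.074,-0.159],[0,-0.074,-0.159]], "rotation": [[0,0,0],[0,0,0],[0,0,0]], "grip": [1,1,1]}}

```text
time_s: 18.35
position: [0.4592, 0.0541, 0.1172]
tcp_rot: [[0.001, 0.422, 0.907], [-1.0, 0.001, 0.0], [-0.001, -0.907, 0.422]]
force: [0.1, 0.3, 0.1]
opening: 0.006
```

Request:
{"name": "arm_command", "arguments": {"translation": [[0,0.045,-0.021],[0,0.09,-0.042],[0,0.09,-0.042]], "rotation": [[0,0,0],[0,0,0],[0,0,0]], "grip": [1,1,1]}}

```text
time_s: 18.65
position: [0.4606, 0.054, 0.1091]
tcp_rot: [[0.001, 0.423, 0.906], [-1.0, 0.001, 0.0], [-0.001, -0.906, 0.423]]
force: [-0.6, -0.7, 0.6]
opening: 0.004
```

Request:
{"name": "arm_command", "arguments": {"translation": [[0,0.025,-0.011],[0,0.045,-0.021],[0,0.045,-0.021]], "rotation": [[0,0,0],[0,0,0],[0,0,0]], "grip": [1,1,1]}}

```text
time_s: 18.95
position: [0.4606, 0.054, 0.1054]
tcp_rot: [[0.002, 0.423, 0.906], [-1.0, 0.001, 0.002], [-0.0, -0.906, 0.423]]
force: [0.1, -0.4, 0.5]
opening: 0.0
```

Request:
{"name": "arm_command", "arguments": {"translation": [[0,0.025,-0.011],[0,0.045,-0.021],[0,0.045,-0.021]], "rotation": [[0,0,0],[0,0,0],[0,0,0]], "grip": [1,1,1]}}

```text
time_s: 19.25
position: [0.4605, 0.054, 0.1015]
tcp_rot: [[0.002, 0.423, 0.906], [-1.0, 0.001, 0.002], [-0.0, -0.906, 0.423]]
force: [0.5, 0.2, -0.1]
opening: 0.006
```

Request:
{"name": "arm_command", "arguments": {"translation": [[0,0.025,-0.011],[0,0.045,-0.021],[0,0.045,-0.021]], "rotation": [[0,0,0],[0,0,0],[0,0,0]], "grip": [1,1,1]}}

```text
time_s: 19.55
position: [0.4605, 0.054, 0.0975]
tcp_rot: [[0.002, 0.423, 0.906], [-1.0, 0.001, 0.002], [-0.0, -0.906, 0.423]]
force: [-0.4, -0.2, 0.1]
opening: 0.005
```

Request:
{"name": "arm_command", "arguments": {"translation": [[0,0.025,-0.011],[0,0.045,-0.021],[0,0.045,-0.021]], "rotation": [[0,0,0],[0,0,0],[0,0,0]], "grip": [1,1,1]}}

```text
time_s: 19.85
position: [0.4604, 0.054, 0.0935]
tcp_rot: [[0.002, 0.423, 0.906], [-1.0, 0.001, 0.002], [-0.0, -0.906, 0.423]]
force: [0.2, 0.1, -0.5]
opening: 0.006
```

```bash
python3 bar.py 0 8 2
```

```text
19.9 [0.4604 0.054  0.0936] [ 0.1204  0.4593 -0.3561]
wrist [(array([276.024, 244.398]), 0.75)]
scene [(array([331.8 , 170.52]), 0.6), (array([253.904, 181.818]), 0.58)]
180 [(268, 291)]
196 [(269, 290), (366, 386)]
212 [(269, 290), (345, 400)]
228 [(269, 290), (344, 395)]
0 [0.468 0.057 0.07 ] [273.3859 178.2701] tool [-0.0029  0.0246 -0.0031] scene [258.3846 189.7376]
2 [0.4683 0.057  0.0781] [280.014  181.0142] tool [-0.0029  0.0173  0.0006] scene [258.3363 187.8345]
4 [0.4688 0.057  0.0863] [287.6222 183.9103] tool [-0.0029  0.0102  0.0045] scene [258.3876 185.9324]
6 [0.4696 0.057  0.0943] [296.2966 186.966 ] tool [-0.0029  0.0032  0.0087] scene [258.5398 184.0334]
```

Request:
{"name": "arm_command", "arguments": {"translation": [[0,0.025,-0.011],[0,0.045,-0.021],[0,0.045,-0.021]], "rotation": [[0,0,0],[0,0,0],[0,0,0]], "grip": [1,1,1]}}

```text
time_s: 20.35
position: [0.4603, 0.054, 0.0895]
tcp_rot: [[0.002, 0.423, 0.906], [-1.0, 0.001, 0.002], [-0.0, -0.906, 0.423]]
force: [-0.8, -1.2, 0.1]
opening: 0.003
```

Request:
{"name": "arm_command", "arguments": {"translation": [[0,0.025,-0.011],[0,0.045,-0.021],[0,0.045,-0.021]], "rotation": [[0,0,0],[0,0,0],[0,0,0]], "grip": [1,1,1]}}

```text
time_s: 20.65
position: [0.4603, 0.054, 0.0854]
tcp_rot: [[0.002, 0.423, 0.906], [-1.0, 0.001, 0.002], [-0.0, -0.906, 0.423]]
force: [-1.1, -0.1, -1.4]
opening: 0.006
```

Request:
{"name": "arm_command", "arguments": {"translation": [[0,0.015,-0.007],[0,0.034,-0.016],[0,0.034,-0.016]], "rotation": [[0,0,0],[0,0,0],[0,0,0]], "grip": [1,1,1]}}

```text
time_s: 20.95
position: [0.4603, 0.054, 0.0824]
tcp_rot: [[0.002, 0.423, 0.906], [-1.0, 0.001, 0.002], [-0.0, -0.906, 0.423]]
force: [0.2, 0.3, -0.1]
opening: 0.005
```

Request:
{"name": "arm_command", "arguments": {"translation": [[0,0.012,-0.006],[0,0.023,-0.011],[0,0.023,-0.011]], "rotation": [[0,0,0],[0,0,0],[0,0,0]], "grip": [1,1,1]}}

```text
time_s: 21.25
position: [0.4601, 0.054, 0.0804]
tcp_rot: [[0.002, 0.422, 0.906], [-1.0, 0.001, 0.002], [-0.0, -0.906, 0.422]]
force: [0.1, -0.3, 0.4]
opening: 0.004
```

Request:
{"name": "arm_command", "arguments": {"translation": [[0,0.012,-0.006],[0,0.023,-0.011],[0,0.023,-0.011]], "rotation": [[0,0,0],[0,0,0],[0,0,0]], "grip": [1,1,1]}}

```text
time_s: 21.55
position: [0.4601, 0.054, 0.0783]
tcp_rot: [[0.002, 0.422, 0.906], [-1.0, 0.001, 0.002], [-0.0, -0.906, 0.422]]
force: [-0.1, -0.7, -0.3]
opening: 0.005
```

```bash
python3 bar.py 0 8 2
python3 - <<'E'
from h import *
np.set_printoptions(precision=4,suppress=True)
rs={}
for n in('wrist','scene','top'):
  im,*C=cam(n)
  for t in('knob_grip','lid_bar','jig'):
    for q in models.spot_point(n,t)[:1]:
      p=np.array(q['point'])*[560,420];print(n,t,p,q['conf']);rs.setdefault(t,[]).append(ray(*C,p))
for t in rs: print(t,tri(rs[t]))
E
```

```text
21.6 [0.4602 0.054  0.0784] [ 0.061  -0.8357  1.0557]
wrist [(array([285.32 , 251.916]), 0.82)]
scene [(array([255.08 , 184.002]), 0.83)]
180 [(278, 302)]
196 [(278, 300)]
212 [(278, 300), (378, 400)]
228 [(278, 300), (362, 400)]
0 [0.468 0.057 0.07 ] [286.0335 183.5455] tool [-0.003   0.0109  0.0036] scene [258.3846 189.7376]
2 [0.4683 0.057  0.0781] [293.6356 186.7017] tool [-0.003   0.0036  0.0072] scene [258.3363 187.8345]
4 [0.4688 0.057  0.0863] [302.3612 190.0506] tool [-0.003  -0.0035  0.0111] scene [258.3876 185.9324]
6 [0.4696 0.057  0.0943] [312.318 193.604] tool [-0.003  -0.0105  0.0153] scene [258.5398 184.0334]
wrist knob_grip [402.584 249.48 ] 0.55
wrist lid_bar [287.112 254.394] 0.55
wrist jig [379.008 188.706] 0.95
scene knob_grip [274.624 185.094] 0.73
scene lid_bar [257.096 183.498] 0.96
scene jig [303.016 257.502] 0.48
top knob_grip [258.216 240.114] 0.53
top lid_bar [260.176 258.216] 0.67
top jig [257.376 218.19 ] 0.96
knob_grip [0.5162 0.053  0.1054]
lid_bar [0.4627 0.0528 0.0919]
jig [ 0.6238  0.029  -0.1008]
```

Request:
{"name": "arm_command", "arguments": {"translation": [[0,0.012,-0.006],[0,0.023,-0.011],[0,0.023,-0.011]], "rotation": [[0,0,0],[0,0,0],[0,0,0]], "grip": [1,1,1]}}

```text
time_s: 22.65
position: [0.4603, 0.0539, 0.0767]
tcp_rot: [[0.002, 0.422, 0.907], [-1.0, 0.002, 0.002], [-0.001, -0.907, 0.422]]
force: [0.6, 0.2, -0.4]
opening: 0.004
```

Request:
{"name": "arm_command", "arguments": {"translation": [[0,0.012,-0.006],[0,0.023,-0.011],[0,0.023,-0.011]], "rotation": [[0,0,0],[0,0,0],[0,0,0]], "grip": [1,1,1]}}

```text
time_s: 22.95
position: [0.4607, 0.0537, 0.0753]
tcp_rot: [[0.003, 0.421, 0.907], [-1.0, 0.003, 0.001], [-0.002, -0.907, 0.421]]
force: [-0.9, 0.6, 0.7]
opening: 0.008
```

Request:
{"name": "arm_command", "arguments": {"translation": [[0,0.012,-0.006],[0,0.023,-0.011],[0,0.023,-0.011]], "rotation": [[0,0,0],[0,0,0],[0,0,0]], "grip": [1,1,1]}}

```text
time_s: 23.25
position: [0.4613, 0.0535, 0.074]
tcp_rot: [[0.003, 0.421, 0.907], [-1.0, 0.004, 0.001], [-0.003, -0.907, 0.421]]
force: [-1.1, 0.2, 0.9]
opening: 0.007
```

Request:
{"name": "arm_command", "arguments": {"translation": [[0,-0.04,0.02],[0,-0.06,0.03],[0,-0.06,0.03]], "rotation": [[0,0,0],[0,0,0],[0,0,0]], "grip": [1,1,1]}}

```text
time_s: 23.55
position: [0.462, 0.0534, 0.0798]
tcp_rot: [[0.003, 0.422, 0.906], [-1.0, 0.004, 0.002], [-0.003, -0.906, 0.422]]
force: [0.3, -0.1, 0.0]
opening: 0.003
```

```bash
python3 bar.py 0 4 1
python3 - <<'E'
from h import *
np.set_printoptions(precision=3,suppress=True)
s=bot.read_state();print(s['joint_positions'],s['tau'],s['position'],s['force'],s['moment'])
a,*A=cam('wrist');b,*_=cam('scene')
cv2.imwrite('pics/v12.png',np.hstack([cv2.resize(np.clip(a[60:340,140:420]*1.6,0,255).astype(np.uint8),(400,400)),cv2.resize(np.clip(b[90:250,80:320]*1.4,0,255).astype(np.uint8),(400,400)) if 0 else cv2.resize(np.clip(b[130:220,230:320]*1.8,0,255).astype(np.uint8),(400,400),interpolation=cv2.INTER_CUBIC)]))
E
```

```text
23.6 [0.4619 0.0534 0.0797] [ 0.4876 -0.0171 -0.4034]
wrist []
scene [(array([255.92, 185.01]), 0.58)]
180 [(268, 291)]
196 [(268, 290)]
212 [(268, 290), (369, 400)]
228 [(268, 290), (356, 400)]
0 [0.468 0.057 0.07 ] [281.367  182.2524] tool [-0.0035  0.0114  0.0015] scene [258.3846 189.7376]
1 [0.4681 0.057  0.0741] [284.9348 183.7567] tool [-0.0036  0.0077  0.0033] scene [258.3481 188.7861]
2 [0.4683 0.057  0.0781] [288.7671 185.3061] tool [-0.0036  0.0041  0.0052] scene [258.3363 187.8345]
3 [0.4685 0.057  0.0822] [292.8764 186.902 ] tool [-0.0036  0.0005  0.0071] scene [258.3495 186.8832]
[ -10.427   32.227  131.383  150.324    9.318 -160.213] [ -0.001 -29.407  -1.518   0.102   1.423   0.031] [0.461 0.053 0.079] [-0.66   1.1   -0.411] [-0.126  0.335 -0.012]
```

Request:
{"name": "arm_command", "arguments": {"translation": [[0,-0.25,0.12],[0,-0.51,0.24],[0,-0.63,0.5],[0,-0.75,0.76],[0,-0.75,0.76]], "rotation": [[0,0,0],[0,0,0],[0,0,0],[0,0,0],[0,0,0]], "grip": [1,1,1,1,1]}}

```text
time_s: 24.35
position: [0.4762, 0.074, 0.1173]
tcp_rot: [[0.032, 0.436, 0.899], [-0.998, 0.069, 0.002], [-0.061, -0.897, 0.437]]
force: [0.9, -0.1, 0.9]
opening: 0.008
```

Request:
{"name": "arm_command", "arguments": {"translation": [[0,0,0],[0,0,0],[0,0,0],[0,0,0],[0,0,0]], "rotation": [[-0.1,0,0],[-0.2,0,0],[-0.3,0,0],[-0.417,0,0],[-0.417,0,0]], "grip": [1,1,1,1,1]}}

```text
time_s: 24.85
position: [0.4783, 0.0863, 0.1172]
tcp_rot: [[0.063, 0.24, 0.969], [-0.99, 0.138, 0.03], [-0.127, -0.961, 0.246]]
force: [-0.0, 1.5, -0.9]
opening: 0.008
```

Run:
```python
from h import *
np.set_printoptions(precision=3,suppress=True)
s=bot.read_state();print(s['joint_positions'],s['position'],s['tcp_rot'])
rs={}
for n in('wrist','scene','top'):
  im,*C=cam(n)
  for t in('knob_grip','lid_bar'):
    for q in models.spot_point(n,t)[:1]:
      p=np.array(q['point'])*[560,420];print(n,t,p,q['conf'],atz(*C,p,.105 if t[0]=='k' else .075));rs.setdefault(t,[]).append(ray(*C,p))
for t in rs: print(t,tri(rs[t]))
```

```text
[ -9.81   25.791 118.767  24.772  25.026 -34.077] [0.478 0.086 0.117] [[ 0.063  0.24   0.969]
 [-0.99   0.138  0.03 ]
 [-0.127 -0.961  0.246]]
wrist knob_grip [295.512  54.012] 0.7 [0.487 0.187 0.105]
scene knob_grip [275.912 186.48 ] 0.55 [0.521 0.048 0.105]
scene lid_bar [256.48  185.514] 0.6 [0.46  0.067 0.075]
top knob_grip [259.    240.996] 0.49 [0.512 0.049 0.105]
top lid_bar [257.6 258.3] 0.62 [0.463 0.053 0.075]
knob_grip [0.506 0.112 0.068]
lid_bar [0.463 0.053 0.091]
```

Request:
{"name": "arm_command", "arguments": {"translation": [[0,-0.1,0],[0,-0.1,0],[0,-0.1,0],[0,-0.1,0],[0,-0.1,0]], "rotation": [[0,0,0],[0,0,0],[0,0,0],[0,0,0],[0,0,0]], "grip": [1,1,1,1,1]}}

```text
time_s: 25.8
position: [0.4783, 0.0853, 0.1254]
tcp_rot: [[0.063, 0.245, 0.967], [-0.99, 0.139, 0.029], [-0.127, -0.959, 0.252]]
force: [0.2, -0.3, 0.1]
opening: 0.004
```

Run:
```python
from h import *
np.set_printoptions(precision=3,suppress=True)
s=bot.read_state();print(s['joint_positions'],s['position'],s['tcp_rot'])
rs={}
for n in('wrist','scene','top'):
  im,*C=cam(n)
  for t in('knob_grip','lid_bar'):
    for q in models.spot_point(n,t)[:1]:
      p=np.array(q['point'])*[560,420];print(n,t,p,q['conf'],atz(*C,p,.105 if t[0]=='k' else .075));rs.setdefault(t,[]).append(ray(*C,p))
for t in rs: print(t,tri(rs[t]))
```

```text
[-10.033  24.7   118.657  24.291  25.896 -33.681] [0.478 0.085 0.125] [[ 0.063  0.245  0.967]
 [-0.99   0.139  0.029]
 [-0.127 -0.959  0.252]]
scene knob_grip [276.024 186.102] 0.67 [0.521 0.05  0.105]
scene lid_bar [253.68  186.018] 0.84 [0.453 0.064 0.075]
top knob_grip [258.776 238.686] 0.64 [0.519 0.05  0.105]
top lid_bar [257.208 257.208] 0.71 [0.466 0.054 0.075]
knob_grip [0.52  0.05  0.104]
lid_bar [0.461 0.052 0.091]
```

```bash
cat >> h.py <<'E'
from scipy.spatial.transform import Rotation as Ro
def go(p,yaw,tilt=0):
    # yaw: direction (deg, world) of tool z (jaw); tool down
    s=bot.read_state();T=np.array(s['tcp_rot']);a=np.radians(yaw)
    z=np.array([np.cos(a),np.sin(a),0]);y=np.array([0,0,-1.]);D=np.c_[np.cross(y,z),y,z]
    print('pos',s['position'].round(4),'j',s['joint_positions'].round(1),'f',s['force'].round(2),'t',s['time_s'])
    print('tr',(T.T@(np.array(p)-s['position'])/.08).round(3),'rot',(Ro.from_matrix(T.T@D).as_rotvec(degrees=True)/60).round(3))
E
python3 -c "
from h import *
go([.472,.052,.14],0)"
```

```text
pos [0.4782 0.0853 0.1253] j [-10.   24.7 118.7  24.3  25.9 -33.7] f [-0.31  0.08 -0.43] t 26.25
tr [ 0.384 -0.253 -0.042] rot [-0.241  0.045 -0.129]
```

Request:
{"name": "arm_command", "arguments": {"translation": [[0.1,-0.25,0],[0.384,-0.253,-0.04],[0.384,-0.253,-0.04],[0.384,-0.253,-0.04]], "rotation": [[-0.12,0.02,-0.06],[-0.241,0.045,-0.129],[-0.241,0.045,-0.129],[-0.241,0.045,-0.129]], "grip": [1,1,1,1]}}

```text
time_s: 26.65
position: [0.4743, 0.0521, 0.1404]
tcp_rot: [[0.001, 0.002, 1.0], [-1.0, -0.0, 0.001], [0.0, -1.0, 0.002]]
force: [-0.0, -0.2, 0.4]
opening: 0.008
```

```bash
python3 -c "
from h import *
go([.468,.052,.105],0)"
```

```text
pos [0.4743 0.0521 0.1404] j [ -7.2  25.6 107.3  -0.   46.9  -7.2] f [-0.03 -0.21  0.45] t 26.65
tr [ 0.001  0.443 -0.079] rot [-0.002  0.001  0.   ]
```

Request:
{"name": "arm_command", "arguments": {"translation": [[0,0.2,-0.08],[0,0.4,-0.08],[0,0.42,-0.08]], "rotation": [[0,0,0],[0,0,0],[0,0,0]], "grip": [1,1,1]}}

```text
time_s: 26.95
position: [0.463, 0.0524, 0.1049]
tcp_rot: [[0.0, -0.005, 1.0], [-1.0, 0.001, 0.0], [-0.001, -1.0, -0.005]]
force: [-0.1, 0.0, -0.8]
opening: 0.006
```

Request:
{"name": "arm_command", "arguments": {"translation": [[0,0.04,0],[0,0.08,0],[0,0.08,0]], "rotation": [[0,0,0],[0,0,0],[0,0,0]], "grip": [1,1,1]}}

```text
time_s: 27.25
position: [0.4658, 0.0519, 0.1002]
tcp_rot: [[-0.0, 0.0, 1.0], [-1.0, 0.0, -0.0], [-0.0, -1.0, 0.0]]
force: [0.3, 0.7, 0.8]
opening: 0.005
```

Request:
{"name": "arm_command", "arguments": {"translation": [[0,0.04,0],[0,0.08,0],[0,0.08,0]], "rotation": [[0,0,0],[0,0,0],[0,0,0]], "grip": [1,1,1]}}

```text
time_s: 27.55
position: [0.4656, 0.052, 0.0934]
tcp_rot: [[-0.0, -0.001, 1.0], [-1.0, 0.0, -0.0], [-0.0, -1.0, -0.001]]
force: [-0.1, 0.4, -0.2]
opening: 0.006
```

Request:
{"name": "arm_command", "arguments": {"translation": [[0,0.04,0],[0,0.06,0],[0,0.06,0]], "rotation": [[0,0,0],[0,0,0],[0,0,0]], "grip": [1,1,1]}}

```text
time_s: 27.85
position: [0.4655, 0.052, 0.0886]
tcp_rot: [[-0.0, -0.001, 1.0], [-1.0, -0.0, -0.0], [0.0, -1.0, -0.001]]
force: [-1.1, -0.6, 1.5]
opening: 0.0
```

Request:
{"name": "arm_command", "arguments": {"translation": [[0,0.025,0],[0,0.025,0]], "rotation": [[0,0,0],[0,0,0]], "grip": [1,1]}}

```text
time_s: 28.05
position: [0.4656, 0.052, 0.0867]
tcp_rot: [[-0.0, -0.001, 1.0], [-1.0, -0.0, -0.0], [0.0, -1.0, -0.001]]
force: [0.1, 0.0, -0.3]
opening: 0.006
```

Request:
{"name": "arm_command", "arguments": {"translation": [[0,0.025,0],[0,0.025,0]], "rotation": [[0,0,0],[0,0,0]], "grip": [1,1]}}

```text
time_s: 28.25
position: [0.4656, 0.052, 0.0847]
tcp_rot: [[0.0, -0.001, 1.0], [-1.0, -0.0, 0.0], [0.0, -1.0, -0.001]]
force: [-0.9, -0.1, -0.7]
opening: 0.009
```

```bash
python3 -c "
from h import *
go([.4665,.052,.08],0)
im,*C=cam('wrist');g=im.max(axis=2)
for r in(170,190,210,225):
  m=(g[r,150:400]<62).astype(int);d=np.diff(np.r_[0,m,0]);print(r,[(int(a)+150,int(b)+150) for a,b in zip(np.where(d==1)[0],np.where(d==-1)[0]) if b-a>5])
print([proj(*C,[.468,.085,z]) for z in(.07,.075,.08,.09)])
"
```

```text
pos [0.4656 0.052  0.0847] j [ -7.3  31.2 110.9  -0.   38.   -7.3] f [-0.89 -0.11 -0.73] t 28.25
tr [-0.     0.059  0.011] rot [0.001 0.    0.   ]
170 [(264, 285)]
190 [(264, 286)]
210 [(264, 286), (377, 400)]
225 [(265, 286), (348, 400)]
[array([284.17592547, 182.08658965]), array([284.31066461, 184.15255107]), array([284.45260428, 186.32891869]), array([284.7605244, 191.0502722])]
```

Request:
{"name": "arm_command", "arguments": {"translation": [[0,-0.03,0],[0,-0.03,0],[0,0,0],[0,0,0]], "rotation": [[0.08,0,0],[0.167,0,0],[0.167,0,0],[0.167,0,0]], "grip": [1,1,1,1]}}

```text
time_s: 28.7
position: [0.4656, 0.0519, 0.0848]
tcp_rot: [[-0.0, 0.172, 0.985], [-1.0, -0.0, -0.0], [-0.0, -0.985, 0.172]]
force: [0.9, 1.1, -0.2]
opening: 0.007
```

Request:
{"name": "arm_command", "arguments": {"translation": [[0,0.037,-0.006],[0,0.049,-0.008],[0,0.049,-0.008]], "rotation": [[0,0,0],[0,0,0],[0,0,0]], "grip": [1,1,1]}}

```text
time_s: 29.0
position: [0.4666, 0.0519, 0.0807]
tcp_rot: [[-0.0, 0.174, 0.985], [-1.0, -0.0, 0.0], [0.0, -0.985, 0.174]]
force: [0.4, 0.3, 0.2]
opening: 0.007
```

Request:
{"name": "arm_command", "arguments": {"translation": [[0,0.025,-0.004],[0,0.025,-0.004]], "rotation": [[0,0,0],[0,0,0]], "grip": [1,1]}}

```text
time_s: 29.2
position: [0.4659, 0.052, 0.0786]
tcp_rot: [[-0.0, 0.173, 0.985], [-1.0, -0.0, -0.0], [0.0, -0.985, 0.173]]
force: [0.4, -0.1, 0.1]
opening: 0.004
```

Request:
{"name": "arm_command", "arguments": {"translation": [[0,0.025,-0.004],[0,0.025,-0.004]], "rotation": [[0,0,0],[0,0,0]], "grip": [1,1]}}

```text
time_s: 29.4
position: [0.4657, 0.052, 0.0767]
tcp_rot: [[-0.0, 0.173, 0.985], [-1.0, -0.0, -0.0], [0.0, -0.985, 0.173]]
force: [-0.3, -0.6, -0.4]
opening: 0.009
```

Request:
{"name": "arm_command", "arguments": {"translation": [[0,0.025,-0.004],[0,0.025,-0.004]], "rotation": [[0,0,0],[0,0,0]], "grip": [1,1]}}

```text
time_s: 29.6
position: [0.4658, 0.052, 0.0747]
tcp_rot: [[-0.0, 0.174, 0.985], [-1.0, -0.0, -0.0], [0.0, -0.985, 0.174]]
force: [-0.4, 0.3, -0.4]
opening: 0.003
```

Request:
{"name": "arm_command", "arguments": {"translation": [[0,0.025,-0.004],[0,0.025,-0.004]], "rotation": [[0,0,0],[0,0,0]], "grip": [1,1]}}

```text
time_s: 29.8
position: [0.4658, 0.052, 0.0727]
tcp_rot: [[-0.0, 0.173, 0.985], [-1.0, -0.0, -0.0], [0.0, -0.985, 0.173]]
force: [-0.2, 0.5, 0.1]
opening: 0.008
```

Request:
{"name": "arm_command", "arguments": {"translation": [[0,0.025,-0.004],[0,0.025,-0.004]], "rotation": [[0,0,0],[0,0,0]], "grip": [1,1]}}

```text
time_s: 30.0
position: [0.4658, 0.052, 0.0709]
tcp_rot: [[-0.0, 0.174, 0.985], [-1.0, -0.0, -0.0], [0.0, -0.985, 0.174]]
force: [-1.1, -1.0, 3.6]
opening: 0.003
```

```bash
python3 -c "
from h import *
go([.4645,.052,.07],0)
im,*C=cam('wrist');g=im.max(axis=2)
for r in(170,190,210,225):
  m=(g[r,150:400]<62).astype(int);d=np.diff(np.r_[0,m,0]);print(r,[(int(a)+150,int(b)+150) for a,b in zip(np.where(d==1)[0],np.where(d==-1)[0]) if b-a>5])
print([proj(*C,[.4638,.085,z]) for z in(.06,.065,.07,.075,.08,.09)])
for t in('lid_bar','knob_grip'):
  print([(np.array(q['point'])*[560,420],q['conf']) for q in models.spot_point('wrist',t)[:1]])
"
```

```text
pos [0.4658 0.052  0.0709] j [ -8.3  31.3 119.1   4.3  19.7 -12.2] f [-1.05 -0.97  3.59] t 30.0
tr [-0.     0.008 -0.017] rot [-0.167 -0.     0.   ]
170 [(263, 286)]
190 [(263, 286)]
210 [(263, 286), (388, 400)]
225 [(264, 286), (359, 400)]
[array([271.89147358, 183.76293265]), array([273.43257528, 185.88779205]), array([275.05662199, 188.1270154 ]), array([276.77049528, 190.49009097]), array([278.58185963, 192.98758647]), array([282.53234215, 198.43448197])]
[(array([273.28 , 248.304]), 0.56)]
[(array([403.424, 268.884]), 0.88)]
```

Request:
{"name": "arm_command", "arguments": {"translation": [[0,0.012,-0.002],[0,0.012,-0.002],[0,0.012,-0.002]], "rotation": [[0,0,0],[0,0,0],[0,0,0]], "grip": [1,1,1]}}

```text
time_s: 30.45
position: [0.4657, 0.052, 0.07]
tcp_rot: [[0.0, 0.174, 0.985], [-1.0, -0.0, 0.0], [0.0, -0.985, 0.174]]
force: [-2.7, -0.7, 5.8]
opening: 0.008
```

Request:
{"name": "arm_command", "arguments": {"translation": [[0,0.012,-0.002],[0,0.012,-0.002],[0,0.012,-0.002]], "rotation": [[0,0,0],[0,0,0],[0,0,0]], "grip": [1,1,1]}}

```text
time_s: 30.75
position: [0.4657, 0.052, 0.0691]
tcp_rot: [[0.0, 0.174, 0.985], [-1.0, -0.0, 0.0], [0.0, -0.985, 0.174]]
force: [-2.4, -0.2, 5.7]
opening: 0.005
```

The lid is on the tray: a steady ~6 N at the bar is more than hinge friction alone. Next, up to look at the knob with the gripper opened.

Request:
{"name": "arm_command", "arguments": {"translation": [[0,-0.4,0],[0,-0.9,0],[0,-1,0],[0,-1,0]], "rotation": [[0,0,0],[-0.08,0,0],[-0.167,0,0],[-0.167,0,0]], "grip": [1,1,1,-0.4]}}

```text
time_s: 31.15
position: [0.4572, 0.0514, 0.1498]
tcp_rot: [[0.0, 0.009, 1.0], [-1.0, -0.001, 0.0], [0.001, -1.0, 0.009]]
force: [0.3, -0.2, -0.7]
opening: 0.04
```

Request:
{"name": "arm_command", "arguments": {"translation": [[0,-0.4,0.4],[0.4,-0.6,0.82],[0.65,-0.6,0.82],[0.65,-0.6,0.82],[0.65,-0.6,0.82]], "rotation": [[0,0,0],[0,0,0],[0,0,0],[0,0,0],[0,0,0]], "grip": [-0.4,-0.4,-0.4,-0.4,-0.4]}}

```text
time_s: 31.65
position: [0.5159, 0.0003, 0.1938]
tcp_rot: [[-0.001, -0.003, 1.0], [-1.0, 0.001, -0.001], [-0.001, -1.0, -0.003]]
force: [-0.5, -0.3, 0.1]
opening: 0.467
```

```bash
cat > knob.py <<'E'
from h import *
np.set_printoptions(precision=4,suppress=True,linewidth=150)
import sys
zt=float(sys.argv[1]) # knob top z guess
im,K,R,o=cam('wrist');s=bot.read_state();print(s['time_s'],s['position'],s['opening'],s['force'])
rs=[]
for n in('wrist','scene','top'):
  C=(K,R,o)
  if n!='wrist': C=cam(n)[1:]
  for q in models.spot_point(n,'knob_grip')[:1]:
    p=np.array(q['point'])*[560,420];rs.append(ray(*C,p));print(n,p,round(q['conf'],2),atz(*C,p,zt-.014))
if len(rs)>1: print('tri',tri(rs))
c=atz(K,R,o,[0,0],zt)
# rectified top view at z=zt, 0.5mm/px, 100 mm square about (.5175,.051); up = +x, left = +y
cx,cy=.5175,.051
u,v=np.meshgrid(np.arange(240)-120,np.arange(240)-120)
P=np.stack([cx-v*.0005,cy-u*.0005,np.full(u.shape,zt)],-1).reshape(-1,3)
q=(K@(R.T@(P-o).T)).T;m=(q[:,:2]/q[:,2:]).astype(np.float32).reshape(240,240,2)
rect=cv2.remap(im,m[...,0],m[...,1],cv2.INTER_CUBIC);cv2.imwrite('pics/rect_%s.png'%sys.argv[2],cv2.resize(rect,(560,560)))
E
python3 knob.py .119 a; python3 -c "
import cv2,numpy as np
a=cv2.imread('pics/rect_a.png')
cv2.imwrite('pics/rect_a2.png',np.clip(a*1.8,0,255).astype('uint8'))"
```

```text
31.7 [0.5157 0.0008 0.1939] 0.5120242229042682 [-1.4194 -0.4022 -0.8083]
scene [277.088 184.884] 0.84 [0.5225 0.0547 0.105 ]
top [255.808 240.618] 0.41 [0.513  0.0583 0.105 ]
tri [0.5173 0.0599 0.0972]
```

View pics/rect_a2.png

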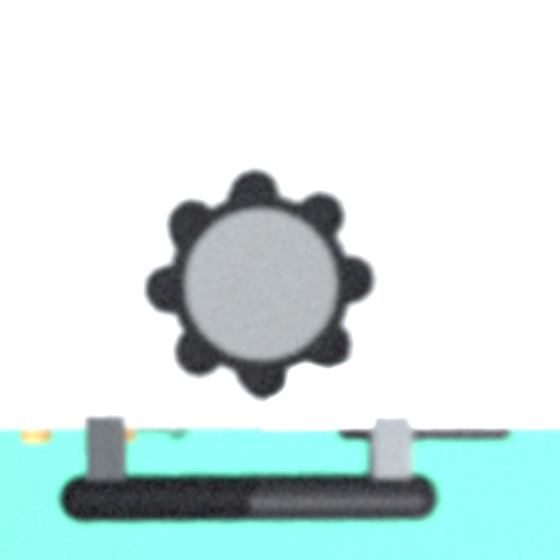

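The rectified view shows the knob centred at px (260,283), i.e. (0.517, 0.055), with a lobe about +3° from x. So the jaw axis should be at about −19.7°. The bar's length there also fits the lid being down.

```bash
python3 -c "
from h import *
go([.517,.0553,.150],-19.7)
s=bot.read_state();print(s['opening'])
a=cv2.imread('pics/rect_a.png');a=cv2.resize(a,(240,240),interpolation=cv2.INTER_AREA);g=a.max(axis=2)
m=(g<75).astype(np.uint8);m[165:]=0
c,_=cv2.findContours(m,cv2.RETR_EXTERNAL,cv2.CHAIN_APPROX_NONE);c=max(c,key=cv2.contourArea)
h=cv2.moments(c);u,v=h['m10']/h['m00'],h['m01']/h['m00'];p=c[:,0,:]-[u,v]
x=-p[:,1]*.0005;y=-p[:,0]*.0005;r=np.hypot(x,y);th=np.arctan2(y,x)
f=np.histogram(th,72,(-np.pi,np.pi),weights=r)[0]/np.maximum(1,np.histogram(th,72,(-np.pi,np.pi))[0]);tc=(np.arange(72)+.5)*np.pi/36-np.pi
print('centre',.5175-(v-120)*.0005,.051-(u-120)*.0005,'rmax',np.sort(r)[-20:].mean(),'phase',np.degrees(np.angle((f*np.exp(1j*8*tc)).sum())/8))
"
```

```text
pos [0.5171 0.0007 0.1953] j [-12.3  23.5  98.6  -0.   57.9 -12.4] f [-0.04 -0.09 -0.26] t 31.95
tr [-0.682  0.566 -0.   ] rot [ 0.001  0.329 -0.   ]
0.6729520855553562
centre 0.5170532932011331 0.055673586520302173 rmax 0.02396640125243737 phase 3.2148150383249248
```

Request:
{"name": "arm_command", "arguments": {"translation": [[-0.3,0.1,0],[-0.68,0.2,0],[-0.68,0.56,0],[-0.68,0.56,0]], "rotation": [[0,0.13,0],[0,0.26,0],[0,0.322,0],[0,0.322,0]], "grip": [-0.4,-0.4,-0.4,-0.4]}}

```text
time_s: 32.35
position: [0.5148, 0.0557, 0.1483]
tcp_rot: [[-0.329, -0.007, 0.944], [-0.944, 0.001, -0.329], [0.002, -1.0, -0.007]]
force: [-0.5, 0.2, -0.7]
opening: 0.696
```

```bash
python3 -c "
from h import *
go([.5168,.0553,.098],-19.3)
print(bot.read_state()['opening'])"
```

```text
pos [0.5148 0.0557 0.1483] j [ -6.2  27.6 100.9  -0.   51.8  13. ] f [-0.51  0.17 -0.69] t 32.35
tr [-0.004  0.629  0.029] rot [0.007 0.002 0.002]
0.6960110508153428
```

Request:
{"name": "arm_command", "arguments": {"translation": [[0,0.25,0],[0,0.45,0],[0,0.5,0],[0,0.5,0]], "rotation": [[0,0,0],[0,0,0],[0,0,0],[0,0,0]], "grip": [-0.4,-0.4,-0.4,-0.4]}}

```text
time_s: 32.75
position: [0.5176, 0.0541, 0.111]
tcp_rot: [[-0.331, -0.001, 0.944], [-0.944, -0.0, -0.331], [0.0, -1.0, -0.001]]
force: [1.2, -0.4, -0.0]
opening: 0.698
```

Request:
{"name": "arm_command", "arguments": {"translation": [[0,0.08,0],[0,0.16,0],[0,0.16,0]], "rotation": [[0,0,0],[0,0,0],[0,0,0]], "grip": [-0.4,-0.4,-0.4]}}

```text
time_s: 33.05
position: [0.5173, 0.0543, 0.0976]
tcp_rot: [[-0.331, -0.001, 0.944], [-0.944, -0.0, -0.331], [0.0, -1.0, -0.001]]
force: [-0.6, 0.1, 1.0]
opening: 0.698
```

```bash
cat > kz.py <<'E'
from h import *
import sys
s=bot.read_state();im,K,R,o=cam('wrist');cv2.imwrite('pics/k_%s.png'%sys.argv[1],im)
print(s['time_s'],s['position'].round(4),'op',round(s['opening'],3),'f',s['force'].round(1),'m',s['moment'].round(3),'j6',s['joint_positions'][5].round(1))
g=im.max(axis=2)[150:300,180:380].astype(np.float32)
if len(sys.argv)>2:
    b=cv2.imread('pics/k_%s.png'%sys.argv[2]).max(axis=2)[150:300,180:380].astype(np.float32)
    t=b[35:95,60:140];r=cv2.matchTemplate(g,t,cv2.TM_CCOEFF_NORMED);_,mx,_,ml=cv2.minMaxLoc(r);print('shift',ml[0]-60,ml[1]-35,round(mx,3))
print('col278',g[30:110:2,98].astype(int))
E
python3 kz.py 0
python3 - <<'E'
import cv2
g=cv2.imread('pics/k_0.png').max(axis=2)
print(cv2.resize(g[190:270,200:360],(40,20),interpolation=cv2.INTER_AREA))
E
```

```text
33.05 [0.5173 0.0543 0.0976] op 0.698 f [-0.6  0.1  1. ] m [-0.099  0.07   0.01 ] j6 13.0
col278 [177 175 176 174 175 173 173 175 175 162 122  99  97  97  94  77  21  24
  10  27  25  18  17  21  26  37  35  33  73 104 110 108 110 109 110 108
 111 109 108 109]
[[171 173 173 172 172 171 173 176 174 175 173 174 175 173 172 173 171 171
  172 174 174 173 171 172 173 173 172 173 174 176 173 176 176 175 210 202
  200 200 204 219]
 [160 172 173 173 172 172 171 175 174 174 173 172 174 173 171 173 170 170
  171 173 173 173 171 172 172 174 171 173 174 176 173 175 176 174 198 207
  200 200 202 212]
 [131 171 172 173 171 172 171 173 175 174 173 171 174 173 172 172 168 155
  143 132 134 136 148 163 170 173 171 172 173 174 175 174 175 174 183 213
  200 200 201 206]
 [123 170 172 172 171 172 172 170 175 174 173 172 172 172 150 123 110 102
   99  97  97  89  76  88 141 165 171 171 173 173 176 173 175 175 174 211
  201 200 200 204]
 [166 171 171 173 172 171 172 170 174 174 173 173 170 119  38  21  26  63
   94  95  84  35  21  24  58 142 162 170 172 172 175 172 174 175 173 198
  206 200 200 202]
 [16
[... 1801 characters left out ...]
 171 173  90
   23  26  24  20]
 [ 25  26  24  31 145 184 123  31  31  31  34  90 109 109 110 109 109 109
  109 109 109 109 109 110 109 109 109  74  32  32  32  66 184 207 189 100
   22  25  25  25]
 [ 26  28  24  31 144 195 180  77  33  31  52 106 109 110 109 109 110 109
  109 110 109 109 109 109 108 109 109  98  37  31  58 178 230 232 229 113
   23  24  28  26]
 [ 27  26  26  29 134 168 171 140  32  31  69 109 109 109 109 109 109 109
  108 109 109 109 109 110 109 109 108 105  48  31 104 226 230 232 228 102
   21  25  26  26]
 [ 26  25  25  28 126 164 179 146  27  33  77 108 109 109 109 109 109 110
  109 108 109 109 109 109 109 109 109 108  55  31  60 216 230 231 227  90
   22  23  25  26]]
```

```bash
cat > kz.py <<'E'
from h import *
import sys
from scipy.optimize import brentq
s=bot.read_state();im,K,R,o=cam('wrist');cv2.imwrite('pics/k_%s.png'%sys.argv[1],im)
g=im.max(axis=2).astype(float)
rows=[]
for c in range(270,285):
    p=g[200:290,c]
    i=next(i for i in range(85) if p[i]<60 and p[i+1]>=60 and p[i+4]>95) if any(p[i]<60 and p[i+1]>=60 and p[i+4]>95 for i in range(85)) else None
    # subpixel at 70
    if i is not None:
        j=i
        while p[j+1]<70: j+=1
        rows.append(200+j+(70-p[j])/(p[j+1]-p[j]))
T=np.array(s['tcp_rot'])
row=np.median(rows) if rows else np.nan
ax=np.array([.5170,.0553]);x=T[:3,0]; x=x/np.linalg.norm(x)
f=lambda z: proj(K,R,o,[ax[0]-x[0]*.0165,ax[1]-x[1]*.0165,z])[1]-row
try: z=brentq(f,.07,.15)
except Exception: z=np.nan
yaw=np.degrees(np.arctan2(T[1,2],T[0,2]))
# lobe phase seen: dark lobes' columns just above disc
r=int(row)-14 if rows else 220
d=np.where(g[r,200:360]<60)[0]+200
print('t',round(s['time_s'],2),s['position'].round(4),'yaw',yaw.round(1),'op',round(s['opening'],3),'f',s['force'].round(1),'m',s['moment'].round(3),'j6',s['joint_positions'][5].round(1),'| discrow',round(float(row),2),'grip z',round((z-.014)*1e3,1))
print('dark cols',r,d.min() if len(d) else None,d.max() if len(d) else None)
E
python3 kz.py 0
```

```text
t 33.1 [0.5174 0.0543 0.0979] yaw -19.3 op 0.702 f [-0.5 -0.4  1.4] m [-0.085  0.139 -0.014] j6 13.0 | discrow 236.15 grip z 108.1
dark cols 222 249 303
```

Request:
{"name": "arm_command", "arguments": {"translation": [[0,0,0],[0,0,0],[0,0,0]], "rotation": [[0,0,0],[0,0,0],[0,0,0]], "grip": [-0.25,-0.108,-0.108]}}

```text
time_s: 33.45
position: [0.5177, 0.0544, 0.0982]
tcp_rot: [[-0.331, 0.0, 0.944], [-0.944, -0.0, -0.331], [0.0, -1.0, 0.0]]
force: [0.3, 0.4, 0.0]
opening: 0.578
```

```bash
python3 kz.py 1
```

```text
t 33.45 [0.5177 0.0544 0.0982] yaw -19.3 op 0.578 f [0.3 0.4 0. ] m [-0.088  0.053 -0.056] j6 13.0 | discrow 236.12 grip z 108.0
dark cols 222 249 302
```

Request:
{"name": "arm_command", "arguments": {"translation": [[0,0,0],[0,0,0],[0,0,0],[0,-0.01,0],[0,-0.017,0]], "rotation": [[0,0,0],[0,-0.13,0],[0,-0.26,0],[0,-0.39,0],[0,-0.5,0]], "grip": [-0.108,-0.108,-0.108,-0.108,-0.108]}}

```text
time_s: 34.0
position: [0.5177, 0.0547, 0.0994]
tcp_rot: [[0.19, -0.0, 0.982], [-0.982, 0.001, 0.19], [-0.001, -1.0, -0.0]]
force: [-0.0, 1.9, -0.4]
opening: 0.554
```

```bash
python3 kz.py 2
```

```text
t 34.0 [0.5177 0.0547 0.0994] yaw 10.9 op 0.554 f [-0.   1.9 -0.4] m [ 0.104 -0.058 -0.044] j6 -17.3 | discrow 236.57 grip z 109.3
dark cols 222 241 309
```

Request:
{"name": "arm_command", "arguments": {"translation": [[0,0,0],[0,0,0]], "rotation": [[0,0.03,0],[0,0.03,0]], "grip": [-0.25,-0.25]}}

```text
time_s: 34.25
position: [0.5178, 0.0543, 0.0994]
tcp_rot: [[0.153, -0.0, 0.988], [-0.988, -0.0, 0.153], [0.0, -1.0, -0.0]]
force: [0.1, -0.5, -0.2]
opening: 0.613
```

```bash
python3 kz.py 3
```

```text
t 34.25 [0.5178 0.0543 0.0994] yaw 8.8 op 0.613 f [ 0.1 -0.5 -0.2] m [-0.089  0.074 -0.031] j6 -15.1 | discrow 235.48 grip z 109.1
dark cols 221 251 307
```

Request:
{"name": "arm_command", "arguments": {"translation": [[0,0,0],[0,0,0],[0,-0.008,0]], "rotation": [[0,0,0],[0,-0.13,0],[0,-0.22,0]], "grip": [-0.108,-0.108,-0.108]}}

```text
time_s: 34.6
position: [0.5183, 0.0543, 0.1001]
tcp_rot: [[0.379, 0.001, 0.925], [-0.925, -0.0, 0.379], [0.0, -1.0, 0.001]]
force: [0.5, 0.9, -0.6]
opening: 0.562
```

Request:
{"name": "arm_command", "arguments": {"translation": [[0,0,0],[0,0,0]], "rotation": [[0,0.03,0],[0,0.03,0]], "grip": [-0.25,-0.25]}}

```text
time_s: 34.8
position: [0.5177, 0.0543, 0.1]
tcp_rot: [[0.346, -0.0, 0.938], [-0.938, -0.0, 0.346], [0.0, -1.0, -0.0]]
force: [0.6, -0.5, 0.3]
opening: 0.614
```

```bash
python3 kz.py 4
```

```text
t 34.8 [0.5177 0.0543 0.1   ] yaw 20.3 op 0.614 f [ 0.6 -0.5  0.3] m [-0.034  0.072 -0.057] j6 -26.6 | discrow 234.7 grip z 108.5
dark cols 220 241 311
```

Request:
{"name": "arm_command", "arguments": {"translation": [[0,0,0],[0,0,0],[0,-0.008,0]], "rotation": [[0,0,0],[0,-0.12,0],[0,-0.2,0]], "grip": [-0.108,-0.108,-0.108]}}

```text
time_s: 35.15
position: [0.5188, 0.0544, 0.1008]
tcp_rot: [[0.537, 0.002, 0.844], [-0.844, 0.0, 0.537], [0.001, -1.0, 0.002]]
force: [1.7, 0.8, -1.0]
opening: 0.56
```

Request:
{"name": "arm_command", "arguments": {"translation": [[0,0,0],[0,0,0]], "rotation": [[0,0.03,0],[0,0.03,0]], "grip": [-0.25,-0.25]}}

```text
time_s: 35.35
position: [0.5176, 0.0544, 0.1007]
tcp_rot: [[0.507, -0.0, 0.862], [-0.862, -0.0, 0.507], [-0.0, -1.0, -0.0]]
force: [-0.4, 0.3, -1.0]
opening: 0.614
```

```bash
python3 kz.py 5
```

```text
t 35.35 [0.5176 0.0544 0.1007] yaw 30.5 op 0.614 f [-0.4  0.3 -1. ] m [-0.023  0.011  0.031] j6 -36.8 | discrow 230.43 grip z 103.1
dark cols 216 203 312
```

The disc row dropped 4.3 px, so the knob fell from about 108.5 to 103.1 mm: that is the click. I'll pause there with the fingers loose, then lower the tool and check again.

Request:
{"name": "arm_command", "arguments": {"translation": [[0,0,0],[0,0,0],[0,0,0],[0,0,0],[0,0,0]], "rotation": [[0,0,0],[0,0,0],[0,0,0],[0,0,0],[0,0,0]], "grip": [-0.25,-0.25,-0.25,-0.25,-0.25]}}

```text
time_s: 35.9
position: [0.5177, 0.0543, 0.1007]
tcp_rot: [[0.507, -0.0, 0.862], [-0.862, -0.0, 0.507], [-0.0, -1.0, -0.0]]
force: [-0.0, 0.8, 0.3]
opening: 0.627
```

Request:
{"name": "arm_command", "arguments": {"translation": [[0,0,0],[0,0,0],[0,0,0],[0,0,0],[0,0,0]], "rotation": [[0,0,0],[0,0,0],[0,0,0],[0,0,0],[0,0,0]], "grip": [-0.3,-0.3,-0.3,-0.3,-0.3]}}

```text
time_s: 36.4
position: [0.5176, 0.0544, 0.1006]
tcp_rot: [[0.507, -0.0, 0.862], [-0.862, -0.0, 0.507], [-0.0, -1.0, -0.0]]
force: [0.4, 0.1, 0.1]
opening: 0.65
```

Request:
{"name": "arm_command", "arguments": {"translation": [[0,0.05,0],[0,0.11,0],[0,0.11,0]], "rotation": [[0,0.063,0],[0,0.063,0],[0,0.063,0]], "grip": [-0.3,-0.3,-0.3]}}

```text
time_s: 36.7
position: [0.5171, 0.0544, 0.0912]
tcp_rot: [[0.45, -0.002, 0.893], [-0.893, 0.0, 0.45], [-0.001, -1.0, -0.001]]
force: [-0.6, 0.3, 0.0]
opening: 0.648
```

```bash
python3 kz.py 6
```

```text
t 36.7 [0.5171 0.0544 0.0912] yaw 26.8 op 0.648 f [-0.6  0.3  0. ] m [-0.05   0.015 -0.019] j6 -33.1 | discrow 238.52 grip z 103.4
dark cols 224 203 313
```

Request:
{"name": "arm_command", "arguments": {"translation": [[0,0,0],[0,0.005,0],[0,0.01,0],[0,0.015,0],[0,0.02,0]], "rotation": [[0,0,0],[0,0.13,0],[0,0.26,0],[0,0.39,0],[0,0.52,0]], "grip": [-0.108,-0.108,-0.108,-0.108,-0.108]}}

```text
time_s: 37.25
position: [0.517, 0.0542, 0.0904]
tcp_rot: [[-0.083, -0.002, 0.997], [-0.997, -0.0, -0.083], [0.001, -1.0, -0.002]]
force: [-1.2, -1.6, 0.7]
opening: 0.558
```

```bash
python3 kz.py 7
```

```text
t 37.25 [0.517  0.0542 0.0904] yaw -4.8 op 0.558 f [-1.2 -1.6  0.7] m [-0.221  0.244  0.056] j6 -1.5 | discrow 237.52 grip z 102.7
dark cols 223 247 317
```

Request:
{"name": "arm_command", "arguments": {"translation": [[0,0.005,0],[0,0.01,0],[0,0.015,0],[0,0.02,0]], "rotation": [[0,0.13,0],[0,0.26,0],[0,0.39,0],[0,0.52,0]], "grip": [-0.108,-0.108,-0.108,-0.108]}}

```text
time_s: 37.7
position: [0.5158, 0.0546, 0.0886]
tcp_rot: [[-0.585, -0.004, 0.811], [-0.811, 0.0, -0.585], [0.002, -1.0, -0.003]]
force: [-3.5, 0.8, 2.3]
opening: 0.553
```

```bash
python3 kz.py 8
```

```text
t 37.7 [0.5158 0.0546 0.0886] yaw -35.8 op 0.553 f [-3.5  0.8  2.3] m [-0.079  0.57   0.054] j6 29.5 | discrow 237.29 grip z 101.3
dark cols 223 247 316
```

Request:
{"name": "arm_command", "arguments": {"translation": [[0,0,0],[0,0,0],[0,0,0]], "rotation": [[0,0,0],[0,0,0],[0,0,0]], "grip": [0.3,0.3,0.3]}}

```text
time_s: 38.05
position: [0.5158, 0.0547, 0.0884]
tcp_rot: [[-0.581, -0.004, 0.814], [-0.814, 0.0, -0.581], [0.002, -1.0, -0.003]]
force: [-5.5, -0.1, 1.8]
opening: 0.545
```

```bash
python3 kz.py 9
```

```text
t 38.05 [0.5158 0.0547 0.0884] yaw -35.6 op 0.545 f [-5.5 -0.1  1.8] m [-0.016  1.012  0.032] j6 29.3 | discrow 237.5 grip z 101.2
dark cols 223 248 316
```

Request:
{"name": "arm_command", "arguments": {"translation": [[0,0.005,0],[0,0.01,0],[0,0.016,0],[0,0.022,0]], "rotation": [[0,0.13,0],[0,0.26,0],[0,0.39,0],[0,0.52,0]], "grip": [0.3,0.3,0.3,0.3]}}

```text
time_s: 38.5
position: [0.515, 0.0555, 0.0866]
tcp_rot: [[-0.921, -0.006, 0.389], [-0.389, 0.002, -0.921], [0.005, -1.0, -0.004]]
force: [-6.5, 4.4, 4.2]
opening: 0.548
```

```bash
python3 kz.py 10
```

```text
t 38.5 [0.515  0.0555 0.0866] yaw -67.1 op 0.548 f [-6.5  4.4  4.2] m [0.498 1.246 0.196] j6 60.8 | discrow 237.57 grip z 100.0
dark cols 223 247 316
```

Request:
{"name": "arm_command", "arguments": {"translation": [[0.02,0,-0.033],[0.02,0.004,-0.033],[0.02,0.008,-0.033],[0.02,0.013,-0.033]], "rotation": [[0,0.05,0],[0,0.18,0],[0,0.31,0],[0,0.44,0]], "grip": [0.3,0.3,0.3,0.3]}}

```text
time_s: 38.95
position: [0.5146, 0.0565, 0.0859]
tcp_rot: [[-0.998, -0.001, -0.06], [0.06, 0.0, -0.998], [0.001, -1.0, -0.0]]
force: [-4.2, 3.4, 2.9]
opening: 0.551
```

```bash
python3 kz.py 11
```

```text
t 38.95 [0.5146 0.0565 0.0859] yaw -93.5 op 0.551 f [-4.2  3.4  2.9] m [0.048 0.947 0.129] j6 87.3 | discrow 237.52 grip z 100.2
dark cols 223 247 316
```

Request:
{"name": "arm_command", "arguments": {"translation": [[0.026,0.004,-0.017],[0.026,0.008,-0.017],[0.026,0.013,-0.017],[0.026,0.013,-0.017]], "rotation": [[0,0.13,0],[0,0.26,0],[0,0.35,0],[0,0.35,0]], "grip": [0.3,0.3,0.3,0.3]}}

```text
time_s: 39.4
position: [0.5144, 0.0575, 0.0849]
tcp_rot: [[-0.913, 0.002, -0.409], [0.409, -0.0, -0.913], [-0.002, -1.0, -0.0]]
force: [0.3, 0.5, 0.4]
opening: 0.545
```

```bash
python3 kz.py 12
```

```text
t 39.4 [0.5144 0.0575 0.0849] yaw -114.1 op 0.545 f [0.3 0.5 0.4] m [-0.31   0.515 -0.091] j6 108.1 | discrow 237.48 grip z 100.5
dark cols 223 247 316
```

Request:
{"name": "arm_command", "arguments": {"translation": [[0,0.006,0]], "rotation": [[0,0.13,0]], "grip": [0.3]}}

```text
time_s: 39.55
position: [0.5145, 0.0577, 0.0846]
tcp_rot: [[-0.848, 0.002, -0.53], [0.53, -0.0, -0.848], [-0.002, -1.0, -0.001]]
force: [-0.2, 3.0, 0.9]
opening: 0.547
```

```bash
python3 kz.py 13
```

```text
t 39.55 [0.5145 0.0577 0.0846] yaw -122.0 op 0.547 f [-0.2  3.   0.9] m [0.135 0.38  0.133] j6 116.0 | discrow 237.68 grip z 100.3
dark cols 223 247 316
```

Request:
{"name": "arm_command", "arguments": {"translation": [[0,0.003,0]], "rotation": [[0,0.08,0]], "grip": [0.3]}}

```text
time_s: 39.7
position: [0.5146, 0.0579, 0.0843]
tcp_rot: [[-0.802, 0.003, -0.598], [0.598, 0.0, -0.802], [-0.002, -1.0, -0.002]]
force: [1.6, 3.7, 0.1]
opening: 0.544
```

```bash
python3 kz.py 14
```

```text
t 39.7 [0.5146 0.0579 0.0843] yaw -126.7 op 0.544 f [1.6 3.7 0.1] m [0.246 0.363 0.153] j6 120.7 | discrow 237.7 grip z 100.1
dark cols 223 247 316
```

Request:
{"name": "arm_command", "arguments": {"translation": [[0,0.006,0]], "rotation": [[0,0.12,0]], "grip": [0.3]}}

```text
time_s: 39.85
position: [0.5147, 0.0581, 0.0839]
tcp_rot: [[-0.72, 0.003, -0.694], [0.694, 0.001, -0.72], [-0.002, -1.0, -0.003]]
force: [1.7, 5.7, 0.4]
opening: 0.549
```

```bash
python3 kz.py 15
```

```text
t 39.85 [0.5147 0.0581 0.0839] yaw -134.0 op 0.549 f [1.7 5.7 0.4] m [0.562 0.258 0.161] j6 127.9 | discrow nan grip z nan
dark cols 220 248 302
```

Request:
{"name": "arm_command", "arguments": {"translation": [[0,0.004,0]], "rotation": [[0,0.08,0]], "grip": [0.3]}}

```text
time_s: 40.0
position: [0.5147, 0.0582, 0.0836]
tcp_rot: [[-0.66, 0.003, -0.751], [0.751, 0.001, -0.66], [-0.001, -1.0, -0.003]]
force: [2.8, 4.5, 0.2]
opening: 0.548
```

```bash
python3 kz.py 16
```

```text
t 40.0 [0.5147 0.0582 0.0836] yaw -138.7 op 0.548 f [2.8 4.5 0.2] m [0.766 0.225 0.168] j6 132.6 | discrow nan grip z nan
dark cols 220 248 302
```

Request:
{"name": "arm_command", "arguments": {"translation": [[0.006,0.005,-0.022]], "rotation": [[0,0.1,0]], "grip": [0.3]}}

```text
time_s: 40.15
position: [0.515, 0.0587, 0.0834]
tcp_rot: [[-0.579, 0.001, -0.815], [0.815, -0.001, -0.579], [-0.002, -1.0, -0.0]]
force: [-1.1, -1.6, 5.6]
opening: 0.55
```

```bash
python3 kz.py 17
```

```text
t 40.15 [0.515  0.0587 0.0834] yaw -144.6 op 0.55 f [-1.1 -1.6  5.6] m [-0.677  0.747  0.173] j6 138.8 | discrow nan grip z nan
dark cols 220 248 303
```

Request:
{"name": "arm_command", "arguments": {"translation": [[0,0.004,0]], "rotation": [[0,0.08,0]], "grip": [0.3]}}

```text
time_s: 40.3
position: [0.5152, 0.0587, 0.0833]
tcp_rot: [[-0.51, 0.002, -0.86], [0.86, -0.001, -0.51], [-0.002, -1.0, -0.001]]
force: [-0.2, 0.7, 5.6]
opening: 0.544
```

```bash
python3 kz.py 18
```

```text
t 40.3 [0.5152 0.0587 0.0833] yaw -149.4 op 0.544 f [-0.2  0.7  5.6] m [0.048 0.615 0.278] j6 143.6 | discrow 237.4 grip z 98.6
dark cols 223 247 317
```

Request:
{"name": "arm_command", "arguments": {"translation": [[0,-0.01,0]], "rotation": [[0,0.02,0]], "grip": [0.3]}}

```text
time_s: 40.45
position: [0.5151, 0.0588, 0.0834]
tcp_rot: [[-0.491, 0.002, -0.871], [0.871, -0.001, -0.491], [-0.001, -1.0, -0.001]]
force: [3.0, 0.8, -6.3]
opening: 0.544
```

```bash
python3 kz.py 19
```

```text
t 40.45 [0.5151 0.0588 0.0834] yaw -150.6 op 0.544 f [ 3.   0.8 -6.3] m [0.007 0.097 0.318] j6 144.8 | discrow 237.2 grip z 98.6
dark cols 223 247 317
```

Torque has risen from 0.17 to 0.32 N m and the knob has stopped descending: that is finger-tight. Letting go and retreating.

Request:
{"name": "arm_command", "arguments": {"translation": [[0,0,0],[0,0,0],[0,0,0]], "rotation": [[0,0,0],[0,0,0],[0,0,0]], "grip": [-0.4,-0.4,-0.4]}}

```text
time_s: 40.8
position: [0.5139, 0.0592, 0.0834]
tcp_rot: [[-0.487, -0.001, -0.874], [0.874, 0.0, -0.487], [0.0, -1.0, 0.001]]
force: [-0.2, -0.5, 1.0]
opening: 0.676
```

Request:
{"name": "arm_command", "arguments": {"translation": [[0,-0.3,0],[0,-0.7,0],[0,-1,0],[0,-1,0]], "rotation": [[0,0,0],[0,0,0],[0,0,0],[0,0,0]], "grip": [-0.4,-0.4,-0.4,-0.4]}}

```text
time_s: 41.2
position: [0.5165, 0.059, 0.1665]
tcp_rot: [[-0.487, 0.007, -0.873], [0.873, -0.001, -0.487], [-0.004, -1.0, -0.006]]
force: [0.0, -0.1, -0.1]
opening: 0.702
```

Request:
{"name": "arm_command", "arguments": {"translation": [[0,-0.3,0],[0,-0.4,0],[0,-0.4,0]], "rotation": [[0,-0.13,0],[0,-0.26,0],[0,-0.39,0]], "grip": [-0.4,-0.4,-0.4]}}

```text
time_s: 41.5
position: [0.5144, 0.0592, 0.1958]
tcp_rot: [[-0.797, 0.001, -0.604], [0.604, -0.0, -0.797], [-0.001, -1.0, -0.001]]
force: [0.9, 0.2, 0.2]
opening: 0.701
```

```bash
python3 -c "
from h import *
go([.516,.0,.194],0)"
python3 - <<'E'
from h import *
np.set_printoptions(precision=4,suppress=True)
rs={}
for n in('scene','top','wrist'):
  im,*C=cam(n)
  for t in('knob_grip','lid_bar'):
    for q in models.spot_point(n,t)[:1]:
      p=np.array(q['point'])*[560,420];print(n,t,p,round(q['conf'],2));rs.setdefault(t,[]).append(ray(*C,p))
for t in rs:
  if len(rs[t])>1: print(t,tri(rs[t]))
E
```

```text
pos [0.5144 0.0592 0.1958] j [ -5.8  23.4  98.6  -0.   57.9 121.3] f [0.86 0.16 0.17] t 41.5
tr [-0.462  0.023  0.578] rot [-1.000e-03 -2.119e+00 -1.000e-03]
scene knob_grip [276.024 187.404] 0.5
scene lid_bar [256.48  185.598] 0.94
top knob_grip [427.784 271.782] 0.52
top lid_bar [260.008 260.316] 0.94
wrist knob_grip [277.872 196.602] 0.79
wrist lid_bar [313.096 237.006] 0.64
knob_grip [ 0.5384 -0.1849  0.4864]
lid_bar [0.4633 0.0517 0.0876]
```

Request:
{"name": "arm_command", "arguments": {"translation": [[0,0,0],[0,0,0],[0,0,0],[0,0,0],[0,0,0]], "rotation": [[0,-0.143,0],[0,-0.286,0],[0,-0.428,0],[0,-0.57,0],[0,-0.71,0]], "grip": [-0.4,-0.4,-0.4,-0.4,-0.4]}}

```text
time_s: 42.45
position: [0.5141, 0.0592, 0.1952]
tcp_rot: [[-0.996, -0.001, 0.094], [-0.094, -0.0, -0.996], [0.001, -1.0, 0.0]]
force: [-1.2, -0.2, -0.3]
opening: 0.7
```

Request:
{"name": "arm_command", "arguments": {"translation": [[0,0,0],[0,0,0],[0,0,0],[0,0,0],[0,0,0]], "rotation": [[0,-0.143,0],[0,-0.286,0],[0,-0.428,0],[0,-0.57,0],[0,-0.71,0]], "grip": [-0.4,-0.4,-0.4,-0.4,-0.4]}}

```text
time_s: 42.95
position: [0.5141, 0.0592, 0.1952]
tcp_rot: [[-0.669, -0.001, 0.743], [-0.743, -0.0, -0.669], [0.0, -1.0, -0.0]]
force: [0.1, -0.4, -0.3]
opening: 0.695
```

Request:
{"name": "arm_command", "arguments": {"translation": [[0,0,0],[0,0,0],[0,0,0],[0,0,0],[0,0,0]], "rotation": [[0,-0.143,0],[0,-0.286,0],[0,-0.428,0],[0,-0.57,0],[0,-0.7,0]], "grip": [-0.4,-0.4,-0.4,-0.4,-0.4]}}

```text
time_s: 43.45
position: [0.5141, 0.0592, 0.1952]
tcp_rot: [[-0.0, -0.001, 1.0], [-1.0, -0.0, -0.0], [0.0, -1.0, -0.001]]
force: [0.2, 0.4, -0.3]
opening: 0.699
```

Request:
{"name": "arm_command", "arguments": {"translation": [[0.4,0,0],[0.72,0,0.01],[0.72,0,0.01],[0.72,0,0.01]], "rotation": [[0,0,0],[0,0,0],[0,0,0],[0,0,0]], "grip": [-0.4,-0.4,-0.4,-0.4]}}

```text
time_s: 43.85
position: [0.5146, 0.0014, 0.1952]
tcp_rot: [[-0.007, -0.001, 1.0], [-1.0, 0.0, -0.007], [-0.0, -1.0, -0.001]]
force: [-0.0, 0.6, 0.4]
opening: 0.701
```

```bash
python3 knob.py .119 b
python3 - <<'E'
import cv2,numpy as np
for n in 'ab':
  a=cv2.resize(cv2.imread(f'pics/rect_{n}.png'),(240,240),interpolation=cv2.INTER_AREA);g=a.max(axis=2)
  for lab,sl in(('knob',(0,180)),('bar',(185,240))):
    m=(g<75).astype(np.uint8);m[:sl[0]]=0;m[sl[1]:]=0
    if lab=='bar': m=(a.max(axis=2)<90).astype(np.uint8);m[:sl[0]]=0
    c,_=cv2.findContours(m,cv2.RETR_EXTERNAL,cv2.CHAIN_APPROX_NONE)
    c=max(c,key=cv2.contourArea);x,y,w,h=cv2.boundingRect(c);M=cv2.moments(c)
    print(n,lab,'bbox',x,y,w,h,'area',M['m00'],'cen',M['m10']/M['m00'],M['m01']/M['m00'])
E
```

```text
43.9 [0.5145 0.0019 0.1953] 0.7007761054788014 [ 0.0806  0.0419 -0.0592]
wrist [279.496 131.418] 0.79 [0.515  0.0551 0.105 ]
scene [273.672 189.294] 0.67 [0.5168 0.0374 0.105 ]
top [256.984 238.98 ] 0.41 [0.5179 0.055  0.105 ]
tri [0.5157 0.0542 0.0868]
a knob bbox 63 74 96 96 area 5704.5 cen 110.66999737049697 121.34060829169954
a bar bbox 26 185 161 39 area 3088.5 cen 100.32210889860234 211.2698181425719
b knob bbox 65 79 89 89 area 5180.5 cen 108.84805198983365 123.0673680146704
b bar bbox 26 185 159 38 area 3047.0 cen 99.30379608357947 210.73028115085876
```

Run:
```python
from h import *
a=cv2.imread('pics/top0.png');b,*C=cam('top')
for t in('multimeter','parts_bin','bottle','screwdriver','brush','spare_board','sensor'):
  r=models.spot_point('top',t);print(t,[(np.array(q['point'])*[560,420]).round(1) for q in r[:1]])
print(bot.hand_in())
```

```text
multimeter [array([111.2, 261.3])]
parts_bin [array([426.5, 270.9])]
bottle [array([417.1, 220.7])]
screwdriver [array([307.2, 213. ])]
brush [array([327.6, 222.4])]
spare_board [array([201.9, 197.3])]
sensor [array([202.4, 242.2])]
the job is handed in; nothing more can be done
None
```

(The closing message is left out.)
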